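Lock the orange filter cap into the illuminator's bayonet port

TASK

Fit the orange filter cap to the light port on top of the illuminator: find the slots with its two pins, push it down against the spring, twist it clockwise (seen from above) as far as it goes and let it spring up into its lock, then let go. Leave the blue and green caps, the well plate, the bottle, the screwdriver and the jar where they are.

Things in the scene. Friction and masses are not known exactly. Their poses are not given: they have to be found in the camera images.
- cap_orange: Orange filter cap, 100 to 160 g, upright on the bench. Origin: centre of its underside; z up. Black barrel 41 mm in diameter, z 0 to 32 mm, the lowest 6 mm coned to 33 mm. Two round steel pins, 7 mm thick, centred at z 15.5 mm, stick out along +x and -x to 33 mm from the axis. Orange disc, 72 mm across, z 32 to 40 mm, with a white tick over each pin. The same after a half turn about z.
- cap_grip (a point): Point on the axis of the orange cap, 61 mm above its underside, in its orange grip bar, which stands on the disc (z 40 to 72 mm of the cap), 50 mm long along the cap's x axis (the line of the pins) and 22 mm thick along its y axis.
- illuminator: Cream bench illuminator, fixed, 170 mm (x) by 160 mm (y), flat top at z 100 mm; origin at the centre of its underside, its x axis runs from its black control face to its back. On its top, in the middle, stands an aluminium bayonet ring.
- port (a point): Point on the upright axis of the bayonet ring, level with its upper face; axes as the illuminator's. Bore 45 mm, outside 66 mm. Two opposite upright slots, 11 mm wide, cut its wall, open at the top. The ring is clamped at a random angle: the slots' line lies up to 0.40 rad either way from the illuminator's x axis. No pose tells this angle: feel for it, or look (white tick outside each slot).
- track (a point): Point on the ring's axis, 8 mm below its upper face, level with the roof of the track that each slot leads into. The track runs from the slot's middle clockwise (from above) 50 degrees to the middle of a pocket in its roof, 11 mm wide and 3 mm high, in which the pin locks; a solid stop is at the pocket's far side. Anticlockwise is blocked. The track is open to the outside.
- spring (a point): Rest height of the spring plate in the bore (16 mm below the ring's upper face): it pushes the cap up with 0.7 N per mm. Cap's origin below the ring's upper face: pins on that face 12 mm; pins just under the track's roof 27 mm; right down, disc on ring, 32 mm (11 N); locked 24 mm (5.6 N). A cap not locked is lifted to 17 or 18 mm when let go.
- cap_blue: Blue filter cap, shaped as the orange one; leave it alone.
- cap_green: Green filter cap, shaped as the orange one; leave it alone.
- well_plate: Pinkish 24-well plate, 86 x 128 x 18 mm, lying on the bench; origin at the centre of its underside; leave it alone.
- media_bottle: Clear bottle with a green screw cap, 60 mm diameter, 140 mm high; origin at the centre of its underside; leave it alone.
- screwdriver: Screwdriver, 160 mm long, lying along its x axis; leave it alone.
- lens_jar: Amber glass jar with a black lid, 48 mm diameter, 60 mm high; origin at the centre of its underside; leave it alone.
Mind the look-alikes: they are no part of the job. Several things look just like the illuminator: the one meant starts farthest from the robot's base.

How it is judged:
On the way, in this order (a step that is already met when the one before it is completed fails the run):
1. the orange cap is lifted off the bench (height (world z) of cap_orange above 0.05 m), for 0.1 s.
2. the orange cap is pushed down in the port until its pins are under the track's roof (horizontal distance between cap_orange and port below 0.006 m and z of cap_orange in the frame of port below -0.0262 m), for 0.05 s.
At the end, for the whole second after the job is handed in: The orange cap sits in the port locked: released, at rest, within 6 mm of the port's axis, tilted less than 7 degrees, its origin 22.2 to 25.6 mm below the ring's upper face, where the spring holds it only with both pins in their pockets (horizontal distance between cap_orange and port below 0.006 m and z of cap_orange in the frame of port between -0.0256 and -0.0222 m and angle between cap_orange's own z axis and vertical below 0.12 rad and linear speed of cap_orange below 0.02 m/s); the robot touches nothing.
It fails at once if the blue or the green cap is moved by more than 30 mm (distance of any of cap_blue, cap_green from where it was at the start of the episode above 0.03 m).
It fails at once if the well plate, bottle, screwdriver or jar is moved by more than 30 mm (distance of any of well_plate, media_bottle, screwdriver, lens_jar from where it was at the start of the episode above 0.03 m).
It also fails if it takes over 58 s, if anything falls off the work surface, if the arm or the gripper's body presses on something with over 40 N, if the wrist force passes 120 N, or if a joint passes its speed limit or range.

ROBOT

A 6-joint arm with a two-finger parallel gripper is mounted at the origin on the work surface. World frame = base frame: x ahead of the robot, y to its left, z up, the work surface at z = 0. Lengths are in m, angles in rad, forces in N, time in s.
With the tool pointing down it reaches from about 0.425 to 0.95 m from the base axis. Payload 3.5 kg.
Tool frame: the origin (TCP) lies at the very end of the fingers, on their centre line; the grasp point (between the pads) lies 19 mm behind it; z points along the fingers, y is the direction in which the jaws open and shut (so a half turn about z gives the same grasp; the last joint's range is limited). The gripper opens to 85 mm and grips with 20 to 120 N. Pads are 22 mm wide; open, the fingers measure 114 mm over their backs; the gripper's body (76 mm by 85 mm) begins 54 mm behind the grasp point. The pads swing forward as they close: fully open they stand 13 mm farther back than shut.
Start: joints at [0.984, 0.286, 1.577, -0, 1.279, -0.15], TCP at [0.286, 0.612, 0.193] pointing down, gripper open.
Joint ranges: [-2.77, 2.77], [-0.9, 2.22], [0.21, 2.48], [-1.53, 4.67], [0.24, 2.81], [-2.84, 2.84]. Speed limits (rad/s): [2.79, 2.79, 3.14, 3.14, 3.14, 3.14].

INTERFACE

Orientations are given as a unit quaternion [x, y, z, w].
In Python, from plant import ctrl, imaging gives the robot as it stands.
- The arm moves only by the shell command python3 -m creep 'ROWS' [OPENING] [FORCE]. ROWS is JSON, one flat list of numbers, 4 for each row, row after row: the shift along the tool's x, y, z in units of 25 mm (1.0 is 25 mm), then the turn about the tool's z in units of 5 degrees (1.0 is 5 degrees). A call has 1 to 20 rows; each row is the pose to reach, as a shift and turn from the pose commanded when the call began, along the tool's axes at that moment; what a row does not reach only later rows make up. A row lasts 1/12 s, in which the tool goes at most 41.7 mm and 7.16 degrees, less where a joint would pass 70% of its speed; a pose out of reach is approached as far as the arm can. A call with a gripper value outside its range is refused whole. OPENING is the closure in counts, from 0 (fully open) to 255 (shut), set as the call begins (- or left out, the last holds). The fingers move at their own pace and stop on an object; FORCE is the grip in N (left out, the last holds). Time passes only in rows, so rows that repeat a pose let the fingers close. It gives the time, the measured TCP pose, the force and the opening at its end, in the units of the state.
- ctrl.get_state(): the state, without advancing time (a new reading comes with each control period).
- imaging.read_camera(name): name is "scene" or "top" or "wrist"; returns the picture (480x640x3 uint8, red, green, blue); there is no depth.
- imaging.camera_info(name): a dict with "intrinsics" (3x3 intrinsics, pixels), "origin" and "attitude" of the camera in the world. Camera axes: x right, y down, z forward; pixel columns grow to the right and rows downward; lengths in m; the calibration is good to about 2 mm. A picture is of the moment at which its call begins: read the wrist's pose just before it. camera_info takes no time and is no camera call; for the wrist camera it gives the pose at the moment of the call.
- ctrl.sign_off(): hands the job in, once; it reports no verdict.
Trained networks look in the newest picture that a camera, given by its name, has taken for a name from the list of things; names that differ only in an ending like _2 or _b are one class to them, and where a whole thing is asked for, a point or a joint stands for the part that bears it (a point fixed in the world has none). Each returns a list of dicts, best first, with "p" (0 to 1); they miss things now and then, are a little off and sometimes report something else, mostly with a low value. They report only what shows in the picture. A call takes as long as a camera call. They do not tell look-alikes from the thing itself.
- imaging.silhouettes(camera, name): "mask" (480x640 bool, what is visible of it) and "uv" ([column, row] in pixels, amid what is visible of it).
The state is a dict: "time": time; "qpos": joint angles; "dq": joint speeds; "joint_efforts": joint torques, N m; "eef_pos": TCP position; "tcp_rot": TCP orientation; "contact_force": force on the tool from outside, world axes, zero at the start; "wrist_torque": the same for the moment, N m; "opening": opening from 0.0 (shut) to 1.0 (fully open).
Only numpy, scipy, OpenCV 4.12 (cv2) and the standard library are available. Lean on these libraries where they do the work, as an engineer would, in place of code of your own. Each camera call takes 0.05 s, during which the arm holds its last target.

## Working session

There is one attempt and no reset: what is moved stays moved. The work goes in short steps, Python scripts to look and compute and a shell command to move; the robot and the scene stay as the last step left them, time stands still between calls to the robot, and variables do not carry over. Pictures are saved under pics/ and viewed, and the job is handed in when it is done.

```bash
ls; mkdir -p pics; python3 - <<'E'
from plant import ctrl, imaging
import cv2,numpy as np
print(ctrl.get_state())
for c in ("scene","top"):
    im=imaging.read_camera(c); cv2.imwrite(f"pics/{c}0.png",im[:,:,::-1])
    i=imaging.camera_info(c); print(c,i)
    for n in ("cap_orange","illuminator"):
        print(n,[(round(d["p"],2),d["uv"],int(d["mask"].sum())) for d in imaging.silhouettes(c,n)])
E
```

```text
pics
{'time': 0.0, 'qpos': array([ 9.83995075e-01,  2.87217645e-01,  1.57818613e+00,  6.05481660e-06,
        1.27859823e+00, -1.49997541e-01]), 'dq': array([-2.70183938e-05, -5.81586494e-04,  3.46313401e-04, -6.21335290e-04,
       -1.11709378e-03,  5.94574596e-05]), 'joint_efforts': array([-1.71720940e-04, -4.05977619e+01, -2.92630237e+01, -6.41559927e-05,
        5.81781613e-03,  1.03426319e-05]), 'eef_pos': array([0.28510529, 0.61100469, 0.19200769]), 'tcp_rot': array([ 2.16670417e-01,  9.76244067e-01, -1.12280282e-03, -4.36534072e-04]), 'contact_force': array([ 0.15032952, -0.11484814,  0.01341741]), 'wrist_torque': array([ 0.00519791,  0.0016661 , -0.03896262]), 'opening': 0.9984186330764664}
scene {'intrinsics': array([[553.70968694,   0.        , 323.67165986],
       [  0.        , 553.70968694, 242.13757398],
       [  0.        ,   0.        ,   1.        ]]), 'origin': array([ 1.48294754, -0.28533286,  0.994673  ]), 'attitude': array([ 0.72169029,  0.55957099, -0.24670811, -0.32431241])}
cap_orange [(0.85, [433.3, 234.7], 569), (0.6, [247.7, 288.5], 4201)]
illuminator [(0.93, [248.0, 284.8], 4303), (0.91, [254.1, 215.7], 3693), (0.89, [400.8, 187.9], 3642)]
top {'intrinsics': array([[577.82880118,   0.        , 315.59727622],
       [  0.        , 577.82880118, 241.23171857],
       [  0.        ,   0.        ,   1.        ]]), 'origin': array([ 0.4461897 , -0.02532178,  1.52786391]), 'attitude': array([-0.6967386 ,  0.71633504, -0.03045362,  0.0221812 ])}
cap_orange [(0.89, [193.3, 273.6], 626)]
illuminator [(0.85, [373.3, 251.6], 3587), (0.68, [199.5, 356.6], 5035), (0.62, [366.4, 340.0], 4679)]
```

View pics/scene0.png

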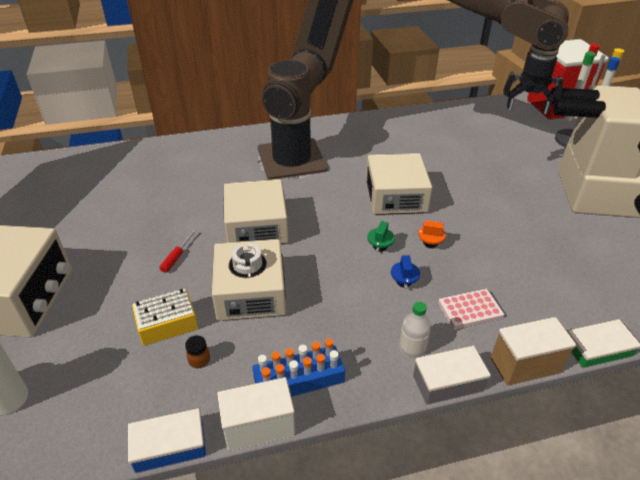

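View pics/top0.png

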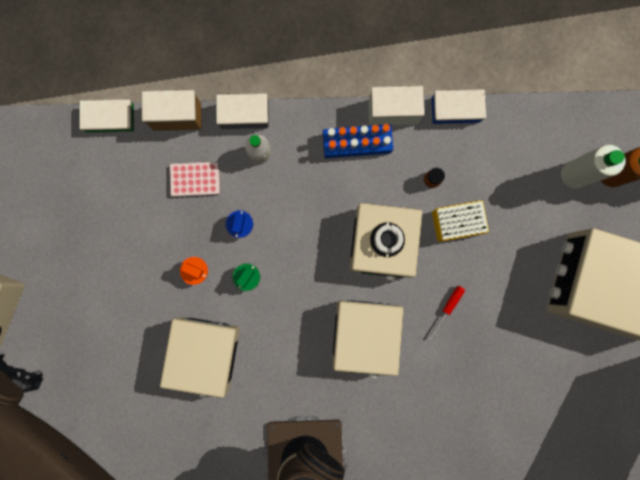

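The top view shows the orange cap at (193,271). The only illuminator with a ring is the far one, with the ring at (388,239). Next I turn these pixels into positions.

```bash
cat > h.py <<'E'
from plant import ctrl, imaging
import cv2,numpy as np
from scipy.spatial.transform import Rotation as R
def ray(info,uv):
    K=info["intrinsics"]; d=np.linalg.inv(K)@[uv[0],uv[1],1.]
    return info["origin"],R.from_quat(info["attitude"]).apply(d)
def atz(info,uv,z):
    o,d=ray(info,uv); return o+d*(z-o[2])/d[2]
def tri(a,ua,b,ub):
    o,d=ray(a,ua);p,e=ray(b,ub);d/=np.linalg.norm(d);e/=np.linalg.norm(e)
    s=np.linalg.lstsq(np.c_[d,-e],p-o,rcond=None)[0]
    x,y=o+s[0]*d,p+s[1]*e; return (x+y)/2,np.linalg.norm(x-y)
def proj(info,P):
    c=R.from_quat(info["attitude"]).inv().apply(np.asarray(P)-info["origin"]); q=c@info["intrinsics"].T
    return q[...,:2]/q[...,2:]
def totool(dw):
    return R.from_quat(ctrl.get_state()["tcp_rot"]).inv().apply(dw)/.025
E
python3 - <<'E'
from h import *
t=imaging.camera_info("top");s=imaging.camera_info("scene")
print("cap",atz(t,(193.5,271.5),.05),atz(s,(432,233),.05))
for h in (.12,.13,.14,.15): print("ring",h,atz(t,(388.5,239.5),h),atz(s,(247,259),h))
print(tri(t,(388.5,239.5),s,(247,259)))
q=ctrl.get_state(); print(R.from_quat(q["tcp_rot"]).as_matrix()); print(imaging.camera_info("wrist"))
im=cv2.imread("pics/top0.png"); a=cv2.resize(im[241:301,163:223],None,fx=7,fy=7,interpolation=2)
im2=cv2.imread("pics/scene0.png"); b=cv2.resize(im2[232:287,215:280],None,fx=6,fy=6,interpolation=2)
b=cv2.copyMakeBorder(b,0,420-b.shape[0],0,0,0)
cv2.imwrite("pics/crop0.png",np.hstack([a,b]))
E
```

```text
cap [0.48734539 0.26914792 0.05      ] [0.50053984 0.26912364 0.05      ]
ring 0.12 [ 0.55034297 -0.221757    0.12      ] [ 0.55427336 -0.21825462  0.12      ]
ring 0.13 [ 0.54960317 -0.22036173  0.13      ] [ 0.56489074 -0.21902152  0.13      ]
ring 0.14 [ 0.54886337 -0.21896646  0.14      ] [ 0.57550813 -0.21978841  0.14      ]
ring 0.15 [ 0.54812358 -0.21757118  0.15      ] [ 0.58612552 -0.22055531  0.15      ]
(array([ 0.55089845, -0.22005894,  0.11743703]), np.float64(0.004144293154171641))
[[-9.06109870e-01  4.23042225e-01 -4.23453890e-04]
 [ 4.23042427e-01  9.06109617e-01 -6.83546614e-04]
 [ 9.45265618e-05 -7.98507295e-04 -9.99999677e-01]]
{'intrinsics': array([[414.10269562,   0.        , 315.87216911],
       [  0.        , 414.10269562, 230.9868699 ],
       [  0.        ,   0.        ,   1.        ]]), 'origin': array([0.22473345, 0.63957901, 0.37352181]), 'attitude': array([0.83606984, 0.53224014, 0.07112425, 0.11246781])}
```

View pics/crop0.png

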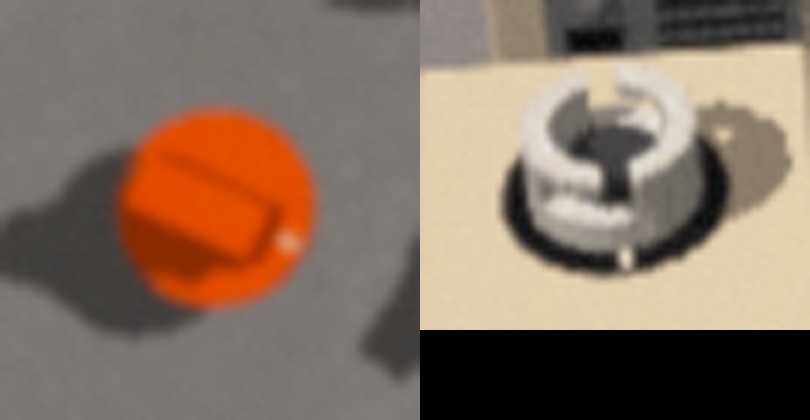

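```bash
python3 - <<'E'
from h import *
t=imaging.camera_info("top");s=imaging.camera_info("scene")
tick=atz(s,(249.3,275),.1)
print("tick",tick)
im=cv2.imread("pics/scene0.png"); 
# black base ring ellipse centre at z .1
print("base ctr scene",atz(s,(215+195/6,232+192/6),.1), "top",)
im2=cv2.imread("pics/top0.png"); cv2.imwrite("pics/crop1.png",cv2.resize(im2[210:270,358:418],None,fx=9,fy=9,interpolation=2))
# bar dir
c=lambda x,y:(163+x/7,241+y/7)
a=atz(t,c(150,180),.072);b=atz(t,c(262,238),.072);print(a,b,np.degrees(np.arctan2(*(a-b)[[1,0]])))
E
```

```text
tick [ 0.58644713 -0.21966846  0.1       ]
base ctr scene [ 0.54995772 -0.21815156  0.1       ] top
[0.49937734 0.28734699 0.072     ] [0.47747175 0.24752464 0.072     ] 61.18555281121899
```

View pics/crop1.png

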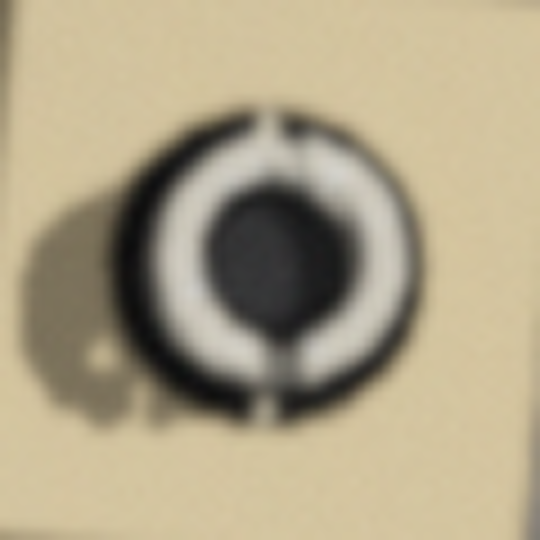

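```bash
python3 -m creep '[-13.1,-9,0.5,18.4, -13.1,-9,0.5,18.4, -13.1,-9,0.5,18.4, -13.1,-9,0.5,18.4, -13.1,-9,0.5,18.4, -13.1,-9,0.5,18.4, -13.1,-9,1,18.4, -13.1,-9,1,18.4, -13.1,-9,1.3,18.4, -13.1,-9,1.6,18.4, -13.1,-9,1.6,18.4, -13.1,-9,1.6,18.4, -13.1,-9,1.6,18.4, -13.1,-9,1.6,18.4, -13.1,-9,1.6,18.4, -13.1,-9,1.6,18.4]' 0 60
python3 - <<'E'
from h import *
q=ctrl.get_state();i=imaging.camera_info("wrist")
im=imaging.read_camera("wrist");cv2.imwrite("pics/w1.png",im[:,:,::-1]);np.save("w1.npy",im)
print(q["qpos"],R.from_quat(q["tcp_rot"]).as_matrix(),i)
for d in imaging.silhouettes("wrist","cap_orange"): print(d["p"],d["uv"],d["mask"].sum())
print(proj(i,[[.487,.269,.04],[.487,.269,.072]]))
E
```

```text
time: 1.63
eef_pos: [0.487, 0.2693, 0.1535]
tcp_rot: [0.852, 0.523, 0.0, 0.0]
contact_force: [0.5, 0.1, -0.3]
opening: 1.002
[3.22844948e-01 6.30410515e-02 1.90735703e+00 1.92941361e-05
 1.17104453e+00 7.91982449e-01] [[ 4.52123829e-01  8.91955169e-01  1.36652701e-04]
 [ 8.91955172e-01 -4.52123840e-01  6.44583018e-05]
 [ 1.19277859e-04  9.27449490e-05 -9.99999989e-01]] {'intrinsics': array([[414.10269562,   0.        , 315.87216911],
       [  0.        , 414.10269562, 230.9868699 ],
       [  0.        ,   0.        ,   1.        ]]), 'origin': array([0.51698406, 0.32866763, 0.33409792]), 'attitude': array([ 0.96391601, -0.23050673, -0.0310043 ,  0.1295041 ])}
0.78 [314.3, 201.6] 7370
[[316.24878984 212.81744938]
 [316.28844555 223.67779137]]
```

View pics/w1.png

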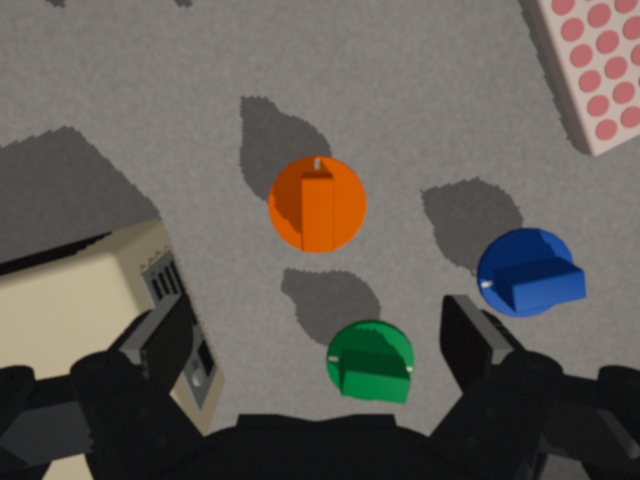

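```bash
python3 - <<'E'
from h import *
i=imaging.camera_info("wrist");e=ctrl.get_state()["eef_pos"]
for n,uv,z in (("disc",(317.3,204),.04),("bartopA",(317,180),.072),("bartopB",(318,250),.04),("green",(370,360),.04),("blue",(526,272),.04)):
    p=atz(i,uv,z);print(n,p,totool(p-e))
a,b=[atz(i,uv,.072) for uv in((302,180),(302.5,250))]
print(totool(a-b))
E
```

```text
disc [0.49060229 0.27455504 0.04      ] [0.24786335 0.03428359 4.54123563]
bartopA [0.50032223 0.29437602 0.072     ] [1.13098198 0.02214638 3.26134846]
bartopB [0.47526648 0.24315614 0.04      ] [-1.14972548  0.05596762  4.54105735]
green [0.47057485 0.1412583  0.04      ] [-4.86891738  1.73403229  4.54078531]
blue [0.60770122 0.15624696 0.04      ] [-1.85095087  6.35324837  4.54175311]
[1.86626883e+00 3.83513184e-03 2.42163730e-04]
```

```bash
python3 -m creep '[0.22,0.03,1,0, 0.22,0.03,2,0, 0.22,0.03,3,0, 0.22,0.03,3.8,0, 0.22,0.03,4.35,0, 0.22,0.03,4.35,0, 0.22,0.03,4.35,0]' 0 80
python3 -m creep '[0,0,0,0, 0,0,0,0, 0,0,0,0, 0,0,0,0, 0,0,0,0, 0,0,0,0, 0,0,0,0, 0,0,0,0, 0,0,0,0, 0,0,0,0]' 255 80
python3 -m creep '[0,0,-0.5,0, 0,0,-1.5,0, 0,0,-2.5,0, 0,0,-4,0, 0,0,-5,0, 0,0,-6,0, 0,0,-6,0, 0,0,-6,0]'
python3 - <<'E'
from h import *
q=ctrl.get_state();i=imaging.camera_info("wrist")
im=imaging.read_camera("wrist");cv2.imwrite("pics/w2.png",im[:,:,::-1])
print(q["qpos"],R.from_quat(q["tcp_rot"]).as_matrix(),q["eef_pos"],q["contact_force"])
E
```

```text
time: 2.32
eef_pos: [0.4896, 0.2737, 0.044]
tcp_rot: [0.853, 0.523, -0.001, -0.0]
contact_force: [0.2, -0.2, -0.2]
opening: 0.999
time: 3.15
eef_pos: [0.4902, 0.2737, 0.0446]
tcp_rot: [0.853, 0.522, -0.0, 0.0]
contact_force: [-0.1, 0.1, 0.1]
opening: -0.001
time: 3.82
eef_pos: [0.4915, 0.2743, 0.1978]
tcp_rot: [0.853, 0.522, 0.003, 0.001]
contact_force: [-0.9, -0.4, -0.8]
opening: -0.0
[ 3.28733586e-01  3.31008846e-02  1.85482140e+00 -2.47485380e-05
  1.24823869e+00  8.00291530e-01] [[ 0.45425783  0.89085539  0.00514838]
 [ 0.89086181 -0.45427111  0.00173137]
 [ 0.00388116  0.00380001 -0.99998525]] [0.49152469 0.27426579 0.19776202] [-0.87514655 -0.36892867 -0.8164077 ]
```

View pics/w2.png

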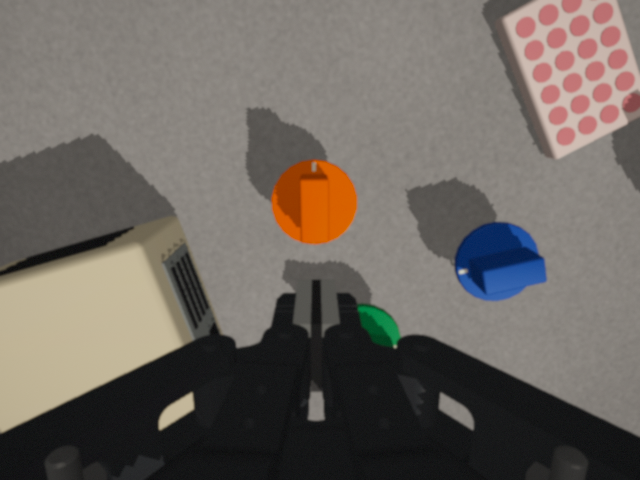

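The grasp missed: the fingers closed empty, and the cap is still standing at (315,202). I'll check the wrist calibration against the fingertip position.

```bash
python3 - <<'E'
from h import *
q=ctrl.get_state();i=imaging.camera_info("wrist");e=q["eef_pos"]
print("tcp proj",proj(i,e),proj(i,e+[0,0,.1]), i["origin"]-e, q["time"])
print("axis in cam", R.from_quat(i["attitude"]).as_matrix())
print(atz(i,(315,201),.04), atz(i,(315.3,178),.072))
im=imaging.read_camera("top");cv2.imwrite("pics/top2.png",im[:,:,::-1])
im=imaging.read_camera("scene");cv2.imwrite("pics/scene2.png",im[:,:,::-1])
print(atz(imaging.camera_info("scene"),(432,233),.05))
E
```

```text
tcp proj [316.21967917 266.50823659] [316.89960424 416.91729879] [0.0298825  0.05919374 0.18062195] 3.8667
axis in cam [[ 8.90669407e-01 -4.38805918e-01 -1.18984758e-01]
 [-4.54650897e-01 -8.59192444e-01 -2.34693219e-01]
 [ 7.53968560e-04  2.63130597e-01 -9.64759929e-01]]
[0.48980066 0.27440977 0.04      ] [0.50072157 0.29520011 0.072     ]
[0.50053984 0.26912364 0.05      ]
```

View pics/scene2.png

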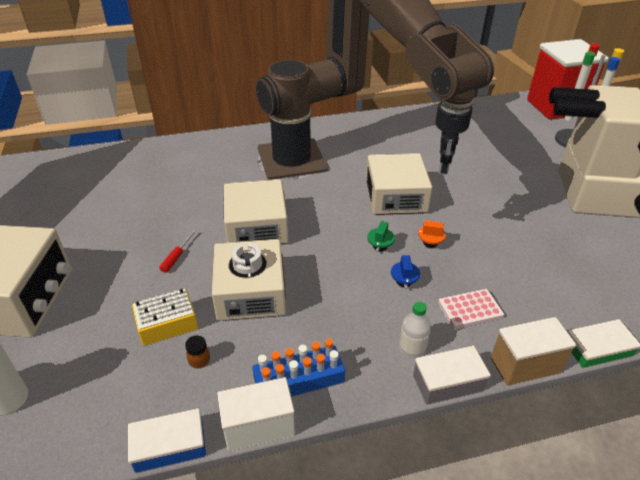

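View pics/top2.png

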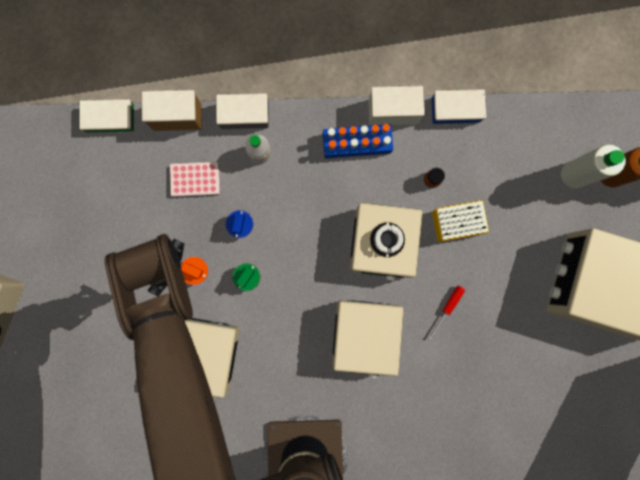

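```bash
python3 - <<'E'
from h import *
q=ctrl.get_state();e=q["eef_pos"]
for c in("scene","top"):
    i=imaging.camera_info(c); print(c,proj(i,e),proj(i,[.49,.274,.04]),proj(i,[.285,.611,.192]), proj(i,[0,0,0.]))
a=cv2.imread("pics/scene2.png")[90:260,380:510];b=cv2.imread("pics/top2.png")[225:325,100:260]
a=cv2.resize(a,None,fx=3,fy=3);b=cv2.resize(b,None,fx=2.5,fy=2.5)
b=cv2.copyMakeBorder(b,0,a.shape[0]-b.shape[0],0,0,0);cv2.imwrite("pics/c2.png",np.hstack([a,b]))
E
```

```text
scene [439.85078035 185.67182319] [431.62857376 233.02650672] [521.20738939 127.4996758 ] [291.27774331 159.39143817]
top [179.19841798 269.32492724] [192.37187303 270.60465695] [ 31.20558457 363.48990666] [304.33432388 458.14005447]
```

View pics/c2.png

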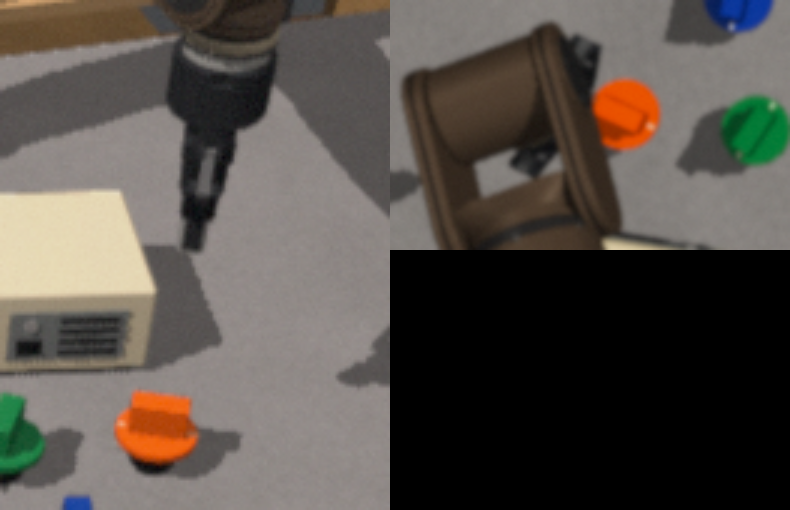

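```bash
python3 - <<'E'
from h import *
q=ctrl.get_state();e=q["eef_pos"];w=imaging.camera_info("wrist");s=imaging.camera_info("scene")
for uv in((445,171),(445,173),(443,173)):
  for v in(280,285): print(uv,v,tri(s,uv,w,(316.5,v)))
a=cv2.imread("pics/w2.png")[250:480,216:416]
cv2.imwrite("pics/c3.png",cv2.resize(a,None,fx=2.6,fy=2.6))
print(q["joint_efforts"],e, q["contact_force"])
E
```

```text
(445, 171) 280 (array([0.49243334, 0.28082389, 0.23567909]), np.float64(0.004982624651119717))
(445, 171) 285 (array([0.49228011, 0.28001566, 0.23627875]), np.float64(0.0032750586985206983))
(445, 173) 280 (array([0.49258678, 0.28026495, 0.23105168]), np.float64(0.002170056159214951))
(445, 173) 285 (array([0.49244286, 0.27943561, 0.23170028]), np.float64(0.0004133809312817964))
(443, 173) 280 (array([0.49079395, 0.27794172, 0.22889879]), np.float64(0.0060399338524965394))
(443, 173) 285 (array([0.49062955, 0.27709352, 0.22952297]), np.float64(0.004246106964471822))
[ 1.81263284e-02 -3.12745643e+01 -2.96841002e+01  2.99224994e-04
 -4.24944155e-03  7.25401712e-07] [0.48927578 0.27339225 0.19320272] [0.15696122 0.03885702 0.19184697]
```

View pics/c3.png

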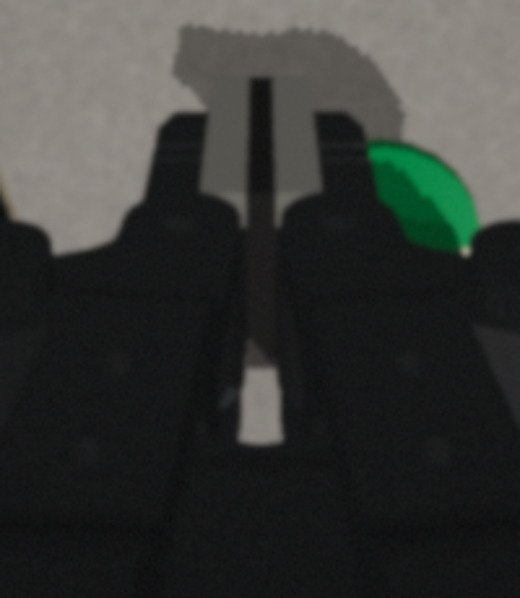

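```bash
python3 -m creep '[0,0,0,0, 0,0,0,0, 0,0,0,0, 0,0,0,0, 0,0,0,0, 0,0,0,0]' 110 80
python3 - <<'E'
from h import *
q=ctrl.get_state();i=imaging.camera_info("wrist")
im=imaging.read_camera("wrist");cv2.imwrite("pics/w3.png",im[:,:,::-1])
im=imaging.read_camera("scene")[:,:,::-1];cv2.imwrite("pics/s3.png",cv2.resize(im[110:260,370:520],None,fx=4,fy=4))
print(q["eef_pos"],atz(i,(314.5,202),.04),totool(atz(i,(314.5,202),.04)-q["eef_pos"]))
E
```

```text
time: 4.47
eef_pos: [0.4902, 0.2737, 0.1945]
tcp_rot: [0.853, 0.522, -0.0, -0.0]
contact_force: [-1.1, -0.2, 1.1]
opening: 0.57
[0.49024188 0.27374096 0.1945378 ] [0.48878705 0.27387706 0.04      ] [-0.02165597 -0.05437355  6.18151138]
```

View pics/w3.png

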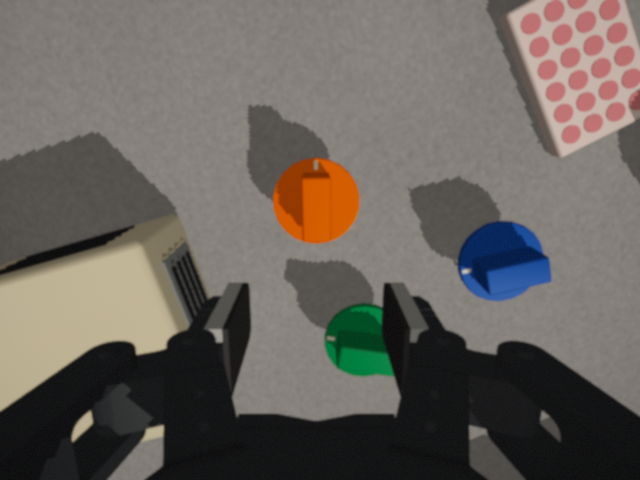

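View pics/s3.png

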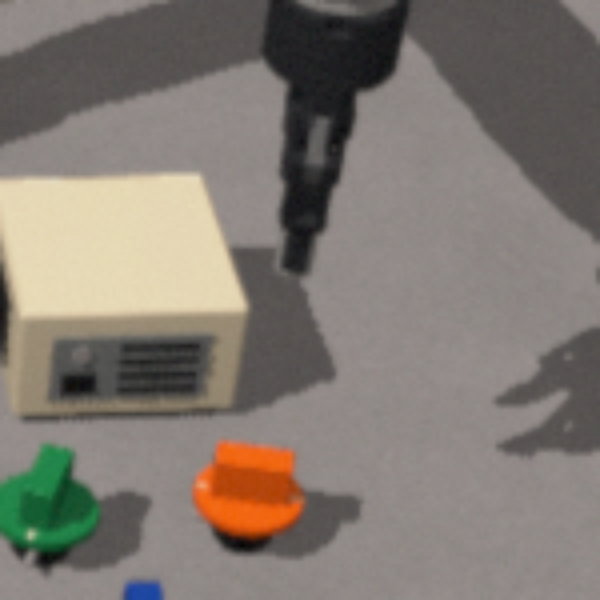

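```bash
python3 -m creep '[0,0,1.5,0, 0,0,3,0, 0,0,4,0, 0,0,5,0, 0,0,5.5,0, 0,0,6,0, 0,0,6,0, 0,0,6,0]'
python3 - <<'E'
from h import *
i=imaging.camera_info("wrist")
im=imaging.read_camera("wrist");cv2.imwrite("pics/w4.png",im[:,:,::-1])
im=imaging.read_camera("scene")[:,:,::-1];cv2.imwrite("pics/s4.png",cv2.resize(im[150:260,390:500],None,fx=5,fy=5))
E
```

```text
time: 5.23
eef_pos: [0.4907, 0.2739, 0.0451]
tcp_rot: [0.853, 0.522, 0.0, 0.0]
contact_force: [-0.2, 0.4, 0.4]
opening: 0.572
```

View pics/w4.png

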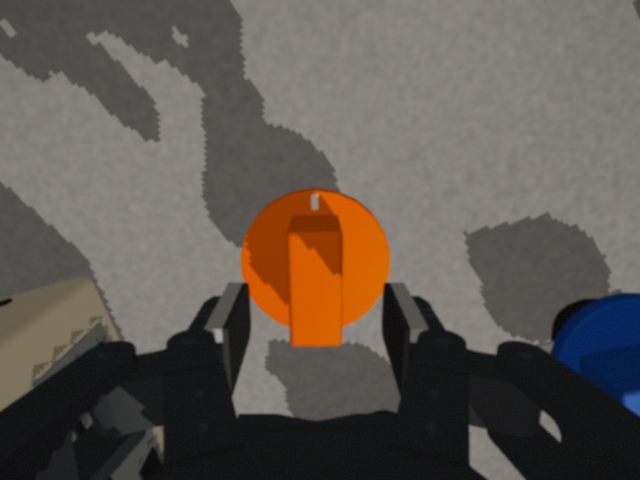

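View pics/s4.png

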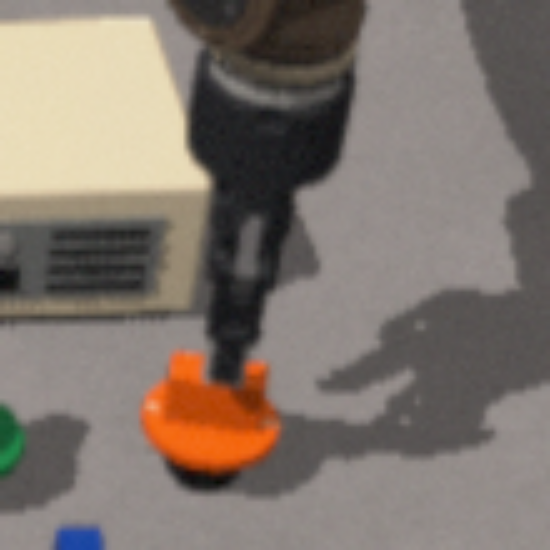

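```bash
python3 -m creep '[0,0,0.3,0, 0,0,0.6,0, 0,0,0.8,0, 0,0,0.8,0, 0,0,0.8,0]'
python3 -m creep '[0,0,0.15,0, 0,0,0.3,0, 0,0,0.3,0, 0,0,0.3,0]'
python3 - <<'E'
from h import *
im=imaging.read_camera("wrist");cv2.imwrite("pics/w5.png",im[:,:,::-1])
im=imaging.read_camera("scene")[:,:,::-1];cv2.imwrite("pics/s5.png",cv2.resize(im[150:260,390:500],None,fx=5,fy=5))
E
```

```text
time: 5.75
eef_pos: [0.4897, 0.2736, 0.024]
tcp_rot: [0.853, 0.522, -0.001, -0.0]
contact_force: [-0.6, -0.7, 0.2]
opening: 0.568
time: 6.08
eef_pos: [0.49, 0.2737, 0.0168]
tcp_rot: [0.853, 0.522, -0.0, -0.0]
contact_force: [-0.0, 0.4, -0.1]
opening: 0.567
```

View pics/w5.png

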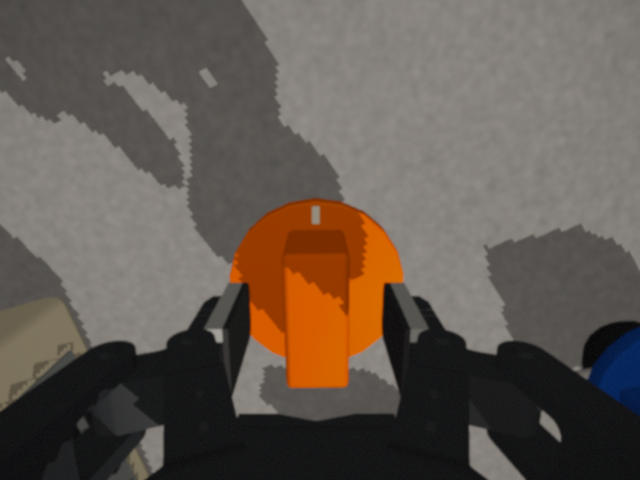

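View pics/s5.png

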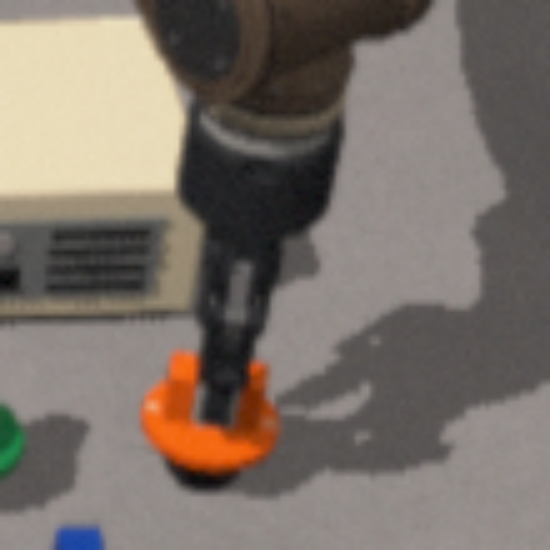

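```bash
python3 -m creep '[0,0,0.3,0, 0,0,0.6,0, 0,0,0.72,0, 0,0,0.72,0, 0,0,0.72,0]'
python3 -m creep '[0,0,0,0, 0,0,0,0, 0,0,0,0, 0,0,0,0, 0,0,0,0, 0,0,0,0, 0,0,0,0, 0,0,0,0]' 255 80
python3 - <<'E'
from h import *
im=imaging.read_camera("wrist");cv2.imwrite("pics/w6.png",im[:,:,::-1])
E
```

```text
time: 6.6
eef_pos: [0.4901, 0.2738, -0.0006]
tcp_rot: [0.853, 0.522, -0.0, -0.0]
contact_force: [-1.6, 0.4, 4.7]
opening: 0.569
time: 7.27
eef_pos: [0.4921, 0.2752, 0.0024]
tcp_rot: [0.853, 0.522, 0.002, -0.0]
contact_force: [-3.8, 1.0, 15.3]
opening: 0.24
```

View pics/w6.png

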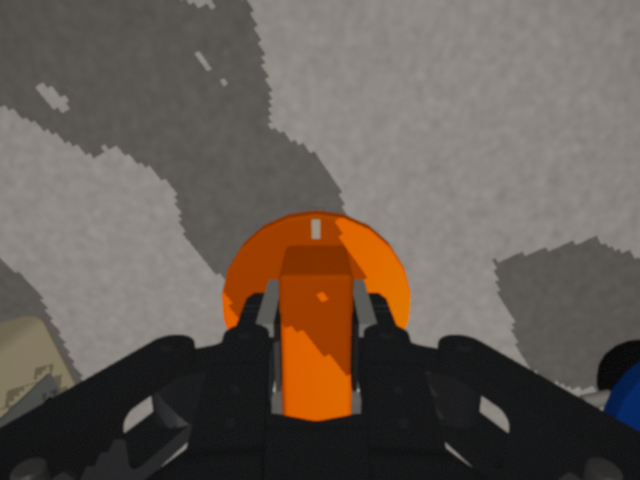

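```bash
python3 -m creep '[0,0,-0.4,0, 0,0,-1,0, 0,0,-2,0, 0,0,-3.3,0, 0,0,-4.6,0, 0,0,-5.9,0, 0,0,-7,0, 0,0,-7.5,0, 0,0,-7.5,0, 0,0,-7.5,0]'
python3 - <<'E'
from h import *
im=imaging.read_camera("wrist");cv2.imwrite("pics/w7.png",im[:,:,::-1])
im=imaging.read_camera("scene");cv2.imwrite("pics/s7.png",im[:,:,::-1])
q=ctrl.get_state();print(q["qpos"],R.from_quat(q["tcp_rot"]).as_matrix())
E
```

```text
time: 8.15
eef_pos: [0.4898, 0.2735, 0.1856]
tcp_rot: [0.853, 0.522, -0.001, -0.0]
contact_force: [0.5, -0.5, -1.8]
opening: 0.244
[ 3.28490256e-01  4.52116465e-02  1.86917897e+00 -5.22883670e-05
  1.23263462e+00  8.00307089e-01] [[ 0.45447972  0.89074234 -0.00512617]
 [ 0.89074841 -0.45449317 -0.00179931]
 [-0.00393254 -0.00374838 -0.99998524]]
```

View pics/w7.png

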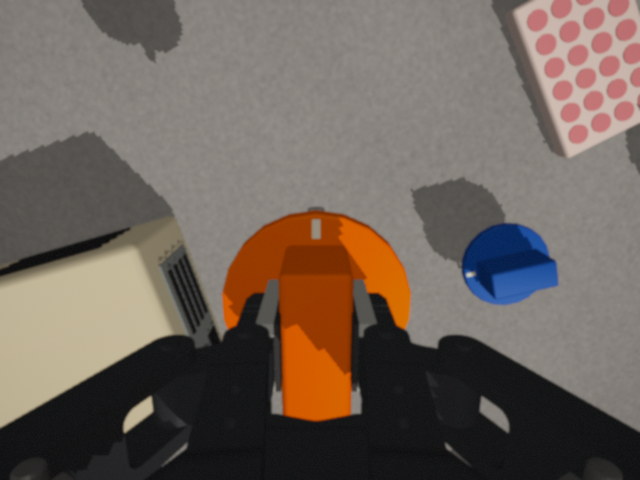

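View pics/s7.png

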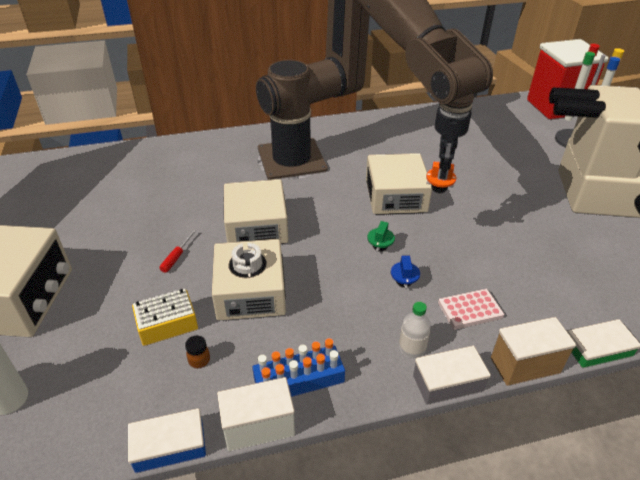

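```bash
python3 -m creep '[-17.6,9,0,12.6, -17.6,9,0,12.6, -17.6,9,0,12.6, -17.6,9,0,12.6, -17.6,9,0,12.6, -17.6,9,0,12.6, -17.6,9,0,12.6, -17.6,9,0,12.6, -17.6,9,0,12.6, -17.6,9,0,12.6, -17.6,9,0,12.6, -17.6,9,0,12.6, -17.6,9,0,12.6, -17.6,9,0,12.6, -17.6,9,0,12.6, -17.6,9,0,12.6, -17.6,9,0,12.6, -17.6,9,0,12.6]'
python3 - <<'E'
from h import *
i=imaging.camera_info("wrist");q=ctrl.get_state()
im=imaging.read_camera("wrist");cv2.imwrite("pics/w8.png",im[:,:,::-1])
im=imaging.read_camera("top");cv2.imwrite("pics/t8.png",im[:,:,::-1])
print(q["qpos"],R.from_quat(q["tcp_rot"]).as_matrix(),q["eef_pos"],i["origin"])
E
```

```text
time: 9.75
eef_pos: [0.4908, -0.2191, 0.1864]
tcp_rot: [1.0, 0.001, -0.0, -0.0]
contact_force: [-0.2, -0.4, -0.7]
opening: 0.245
[-6.08740799e-01 -1.14496449e-02  1.92093893e+00  1.00420614e-04
  1.23255876e+00  9.60584150e-01] [[ 9.99998915e-01  1.43797953e-03 -3.19419885e-04]
 [ 1.43808753e-03 -9.99998909e-01  3.38123954e-04]
 [-3.18933321e-04 -3.38582941e-04 -9.99999892e-01]] [ 0.49080998 -0.2190906   0.18642553] [ 0.55742883 -0.21926292  0.36697092]
```

View pics/w8.png

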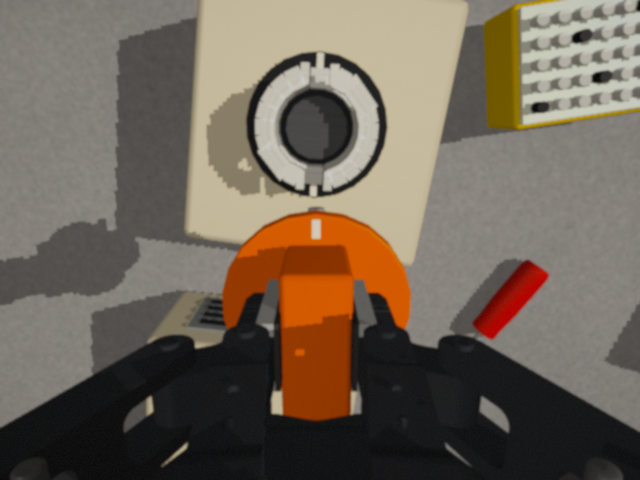

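```bash
python3 - <<'E'
from h import *
i=imaging.camera_info("wrist");e=ctrl.get_state()["eef_pos"]
a,b=atz(i,(320,59),.1),atz(i,(313.3,190),.1)
print("ticks",a,b,np.degrees(np.arctan2(*(a-b)[[1,0]])),np.linalg.norm(a-b),(a+b)/2)
# disc centre of held cap: front edge
for dz in (.0,):
  zd=e[2]-.0024+.04
  p=atz(i,(316.5,212),zd); print("front edge rel tcp",p-e, "zdisc",zd)
im=cv2.imread("pics/w8.png")[40:210,232:402];cv2.imwrite("pics/c8.png",cv2.resize(im,None,fx=4,fy=4,interpolation=2)[:600])
E
```

```text
ticks [ 0.59142924 -0.22208931  0.1       ] [ 0.51194891 -0.21799141  0.1       ] -2.951485311967548 0.07958590413334474 [ 0.55168908 -0.22004036  0.1       ]
front edge rel tcp [ 0.03435644 -0.00036987  0.0376    ] zdisc 0.22437026046832828
```

View pics/c8.png

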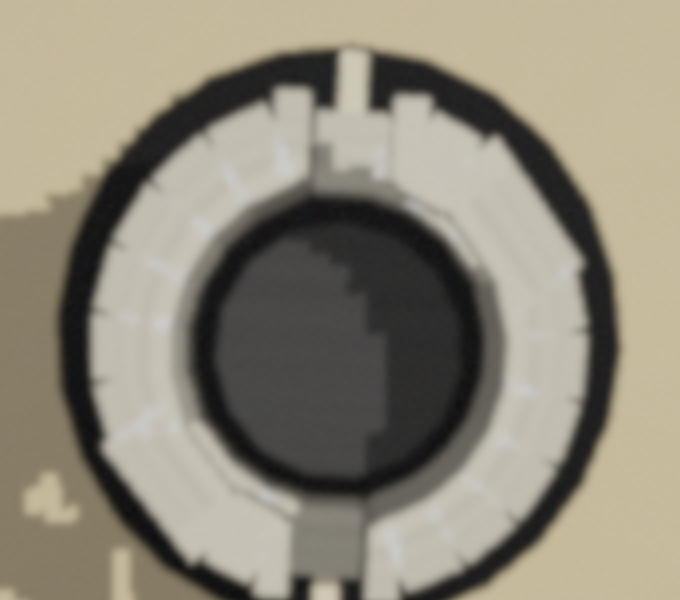

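```bash
python3 - <<'E'
from h import *
i=imaging.camera_info("wrist");e=ctrl.get_state()["eef_pos"];t=imaging.camera_info("top")
for z in(.13,.14,.15):
  a,b=atz(i,(320,72.5),z),atz(i,(314,173.75),z)
  print(z,(a+b)/2,np.degrees(np.arctan2(*(a-b)[[1,0]])),atz(t,(389.4,239.1),z))
# cap held in top image
im=cv2.imread("pics/t8.png")[200:300,330:430];cv2.imwrite("pics/c9.png",cv2.resize(im,None,fx=5,fy=5,interpolation=2))
E
```

```text
0.13 [ 0.55365208 -0.22021091  0.13      ] -3.4201585538075157 [ 0.55051769 -0.22258763  0.13      ]
0.14 [ 0.55381218 -0.22018666  0.14      ] -3.42015855380749 [ 0.54977135 -0.22117643  0.14      ]
0.15 [ 0.55397228 -0.2201624   0.15      ] -3.4201585538074935 [ 0.54902501 -0.21976524  0.15      ]
```

View pics/c9.png

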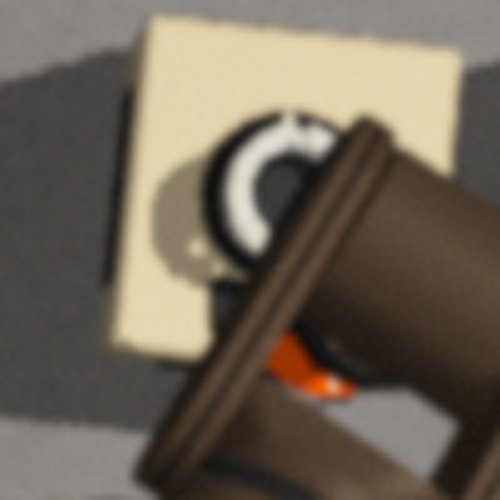

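```bash
python3 -m creep '[0.8,0.02,0,0.3, 1.6,0.04,0,0.69, 2.2,0.04,0,0.69, 2.5,0.04,0,0.69, 2.5,0.04,0,0.69, 2.5,0.04,0,0.69, 2.5,0.04,0.5,0.69, 2.5,0.04,1,0.69, 2.5,0.04,1.2,0.69, 2.5,0.04,1.2,0.69, 2.5,0.04,1.2,0.69]'
python3 - <<'E'
from h import *
q=ctrl.get_state();print(q["contact_force"],q["eef_pos"])
im=imaging.read_camera("scene");im=im[:,:,::-1];cv2.imwrite("pics/s10.png",cv2.resize(im[180:310,185:315],None,fx=4.5,fy=4.5,interpolation=2))
im=imaging.read_camera("wrist");cv2.imwrite("pics/w10.png",im[:,:,::-1])
E
```

```text
time: 10.77
eef_pos: [0.5523, -0.2212, 0.1554]
tcp_rot: [1.0, -0.03, -0.001, -0.001]
contact_force: [-0.0, 0.0, -0.4]
opening: 0.244
[-0.00630009  0.03532086 -0.42926188] [ 0.55234998 -0.22116352  0.1554495 ]
```

View pics/s10.png

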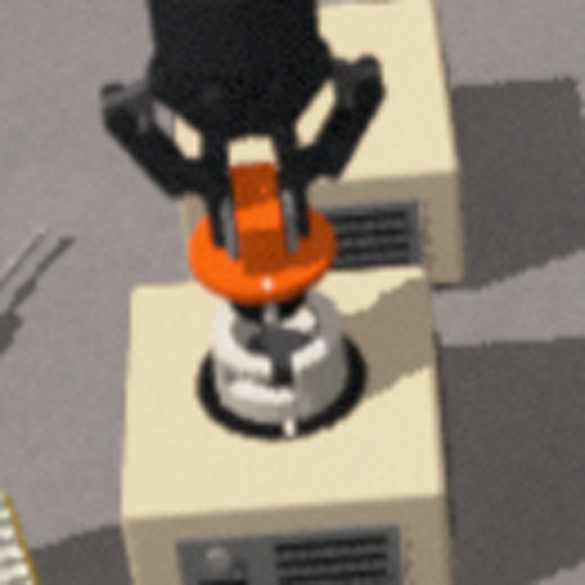

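View pics/w10.png

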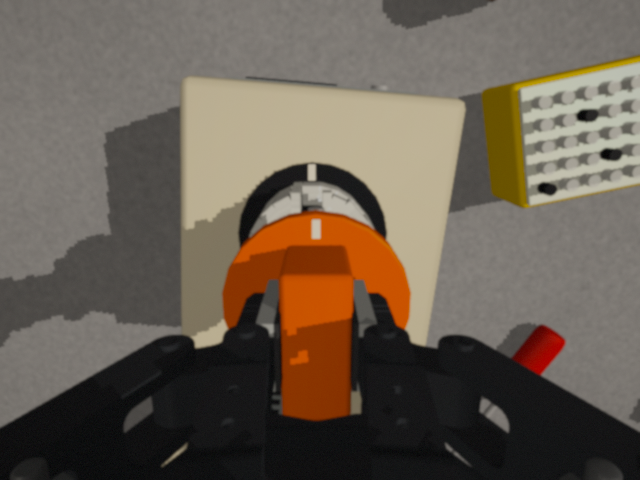

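```bash
python3 - <<'E'
from h import *
i=imaging.camera_info("wrist");e=ctrl.get_state()["eef_pos"]
p=atz(i,(312,171),.1);print("tick",p,p-e)
for v in(215,228):
  a,b=atz(i,(239.5,v),.1),atz(i,(386,v),.1);print("base mid",(a+b)/2-e,np.linalg.norm(a-b))
p=atz(i,(316.5,212),e[2]-.0024+.04);print("disc front",p-e); p=atz(i,(316.3,228),e[2]-.0024+.04);print("cap tick",p-e)
im=cv2.imread("pics/w10.png")[155:245,232:402];cv2.imwrite("pics/c10.png",cv2.resize(im,None,fx=4.5,fy=4.5,interpolation=2))
E
```

```text
tick [ 0.5904595  -0.22191628  0.1       ] [ 0.03711815 -0.00022921 -0.05698177]
base mid [ 0.01132033  0.00097156 -0.05698177] 0.0862185477453879
base mid [ 0.00341994  0.00147132 -0.05698177] 0.08695735069862487
disc front [ 0.03422429 -0.00247796  0.0376    ]
cap tick [ 0.02838704 -0.00205112  0.0376    ]
```

View pics/c10.png

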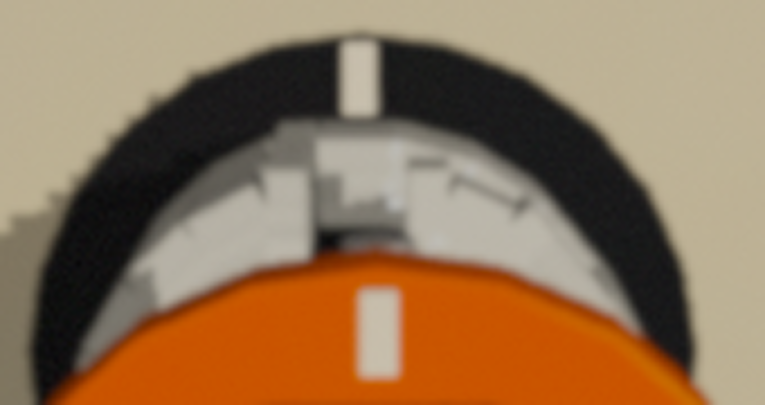

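```bash
python3 -m creep '[-0.03,-0.08,0,0, -0.03,-0.08,0.3,0, -0.03,-0.08,0.6,0, -0.03,-0.08,0.8,0, -0.03,-0.08,0.8,0]'
python3 -m creep '[0,0,0.1,0, 0,0,0.2,0, 0,0,0.2,0, 0,0,0.2,0]'
python3 - <<'E'
from h import *
q=ctrl.get_state();print(q["contact_force"],q["eef_pos"],q["wrist_torque"])
im=imaging.read_camera("scene");im=im[:,:,::-1];cv2.imwrite("pics/s11.png",cv2.resize(im[180:310,185:315],None,fx=4.5,fy=4.5,interpolation=2))
E
```

```text
time: 11.28
eef_pos: [0.5516, -0.2188, 0.1344]
tcp_rot: [1.0, -0.03, -0.001, -0.001]
contact_force: [-0.4, 0.2, -1.9]
opening: 0.249
time: 11.62
eef_pos: [0.5526, -0.2194, 0.1316]
tcp_rot: [1.0, -0.03, -0.0, -0.0]
contact_force: [-0.0, 0.3, -0.6]
opening: 0.244
[-0.03407326  0.33731205 -0.59298832] [ 0.55259397 -0.21939241  0.13160291] [-0.06304505 -0.08924421  0.04159657]
```

View pics/s11.png

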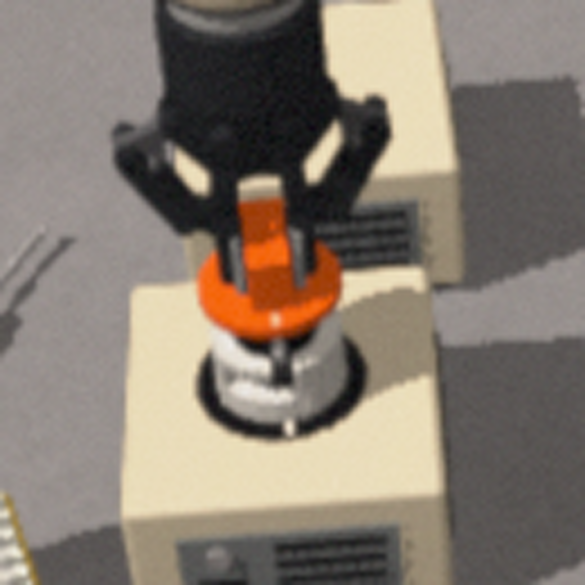

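```bash
python3 -m creep '[0,0,0.1,0, 0,0,0.2,0, 0,0,0.2,0, 0,0,0.2,0]'
python3 -m creep '[0,0,0.1,0, 0,0,0.2,0, 0,0,0.2,0, 0,0,0.2,0]'
python3 - <<'E'
from h import *
q=ctrl.get_state();print(q["contact_force"],q["eef_pos"],q["wrist_torque"])
im=imaging.read_camera("scene");im=im[:,:,::-1];cv2.imwrite("pics/s12.png",cv2.resize(im[180:310,185:315],None,fx=4.5,fy=4.5,interpolation=2))
E
```

```text
time: 12.0
eef_pos: [0.5524, -0.2193, 0.1263]
tcp_rot: [1.0, -0.03, -0.0, -0.0]
contact_force: [0.6, 0.4, -1.1]
opening: 0.244
time: 12.33
eef_pos: [0.5528, -0.2195, 0.1219]
tcp_rot: [1.0, -0.03, 0.0, 0.0]
contact_force: [0.7, -0.3, 0.0]
opening: 0.246
[ 0.7248195  -0.26327842  0.02492474] [ 0.55283779 -0.21954037  0.1219438 ] [ 0.0072742  -0.05678903 -0.05694906]
```

View pics/s12.png

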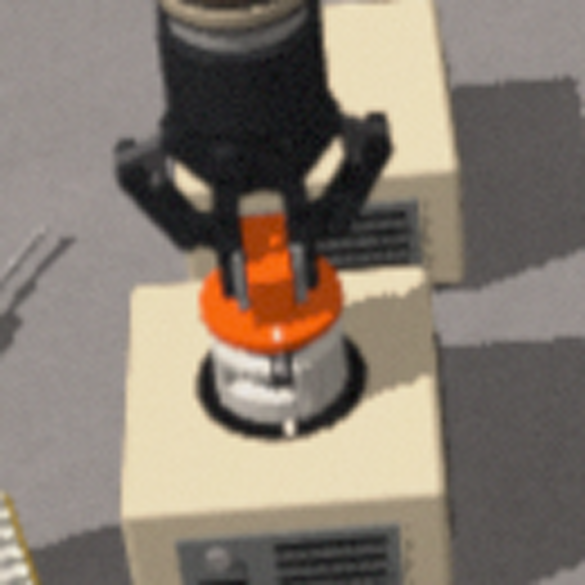

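The pin has entered the slot with no contact force so far. I'll keep going down.

```bash
python3 -m creep '[0,0,0.1,0, 0,0,0.2,0, 0,0,0.2,0, 0,0,0.2,0]'
python3 -m creep '[0,0,0.1,0, 0,0,0.16,0, 0,0,0.16,0, 0,0,0.16,0]'
python3 -m creep '[0,0,0.1,0, 0,0,0.16,0, 0,0,0.16,0, 0,0,0.16,0]'
python3 - <<'E'
from h import *
q=ctrl.get_state();print(q["contact_force"],q["eef_pos"],q["wrist_torque"])
im=imaging.read_camera("scene");im=im[:,:,::-1];cv2.imwrite("pics/s13.png",cv2.resize(im[180:310,185:315],None,fx=4.5,fy=4.5,interpolation=2))
E
```

```text
time: 12.72
eef_pos: [0.5529, -0.2196, 0.1173]
tcp_rot: [1.0, -0.03, 0.0, 0.0]
contact_force: [-0.0, -0.3, 4.1]
opening: 0.246
time: 13.05
eef_pos: [0.553, -0.2197, 0.1135]
tcp_rot: [1.0, -0.03, 0.0, 0.0]
contact_force: [-1.5, -0.1, 6.9]
opening: 0.242
time: 13.38
eef_pos: [0.5531, -0.2197, 0.1102]
tcp_rot: [1.0, -0.03, 0.0, 0.0]
contact_force: [-2.1, 0.4, 8.8]
opening: 0.244
[-2.13714419  0.44427128  8.75757796] [ 0.55305275 -0.21967786  0.11017802] [ 0.2783198   0.38807797 -0.04078483]
```

View pics/s13.png

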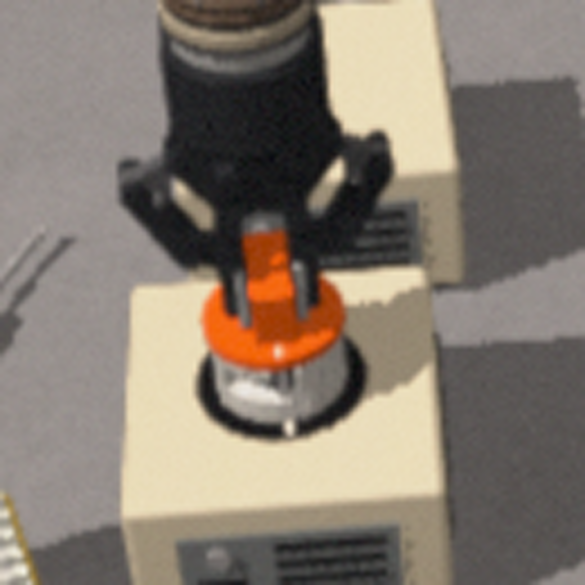

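```bash
python3 -m creep '[-0.02,0,0.04,0, -0.03,0,0.04,0.5, -0.03,0.01,0.04,1.5, -0.03,0.01,0.04,2.5, -0.04,0.02,0.04,3.5, -0.04,0.02,0.04,4.5, -0.04,0.02,0.04,5, -0.04,0.02,0.04,5]'
python3 - <<'E'
from h import *
q=ctrl.get_state();print(q["contact_force"],q["eef_pos"],q["wrist_torque"],q["qpos"])
im=imaging.read_camera("scene");im=im[:,:,::-1];cv2.imwrite("pics/s14.png",cv2.resize(im[180:310,185:315],None,fx=4.5,fy=4.5,interpolation=2))
E
```

```text
time: 14.1
eef_pos: [0.5532, -0.2209, 0.11]
tcp_rot: [0.969, -0.247, 0.002, 0.001]
contact_force: [-0.8, 0.1, 8.7]
opening: 0.242
[-0.77390591  0.0614229   8.66985954] [ 0.5532276  -0.22089502  0.11000983] [ 0.06475002  0.06945632 -0.06193294] [-5.50075319e-01  1.92504769e-01  1.84882405e+00 -3.60454321e-05
  1.09541646e+00  1.51940516e+00]
```

View pics/s14.png

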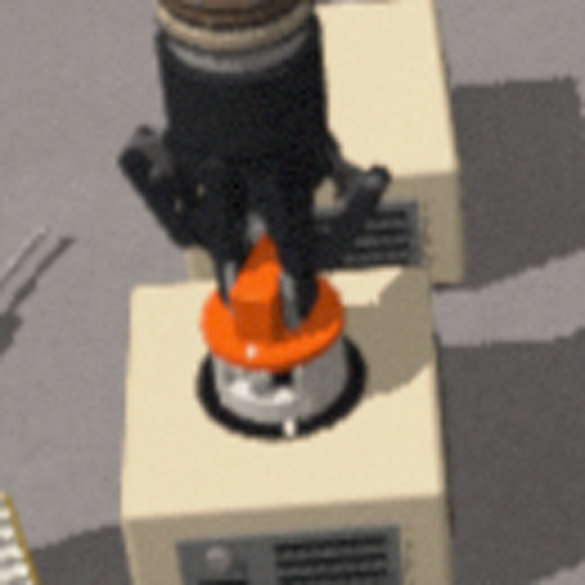

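```bash
python3 -m creep '[0,0,0,1, 0,0.01,0,2, -0.01,0.02,0,3, -0.01,0.03,0,4, -0.02,0.04,0,4.7, -0.02,0.04,0,4.7, -0.02,0.04,0,4.7]'
python3 -m creep '[0,0,0,0.5, 0,0,0,0.5, 0,0,0,0.5]'
python3 -c "
from h import *
q=ctrl.get_state();print(q['contact_force'],q['wrist_torque'],R.from_quat(q['tcp_rot']).as_matrix()[:2,0])"
python3 -m creep '[0,0,0,0.5, 0,0,0,0.5, 0,0,0,0.5]'
python3 -c "
from h import *
q=ctrl.get_state();print(q['contact_force'],q['wrist_torque'],R.from_quat(q['tcp_rot']).as_matrix()[:2,0])"
```

```text
time: 14.73
eef_pos: [0.5526, -0.2216, 0.1101]
tcp_rot: [0.899, -0.438, 0.003, 0.0]
contact_force: [0.4, 0.4, 8.2]
opening: 0.246
time: 14.98
eef_pos: [0.5525, -0.2216, 0.1101]
tcp_rot: [0.889, -0.458, 0.003, 0.0]
contact_force: [-0.3, 0.5, 7.8]
opening: 0.244
[-0.2895561   0.47051517  7.82478175] [ 0.00871786  0.04024289 -0.05500427] [ 0.58069923 -0.81410364]
time: 15.23
eef_pos: [0.5531, -0.2213, 0.1101]
tcp_rot: [0.879, -0.477, 0.003, -0.0]
contact_force: [1.9, 0.8, 6.7]
opening: 0.244
[1.85224742 0.80865095 6.68222963] [ 0.09071595 -0.31157493  0.0894892 ] [ 0.54494278 -0.83845586]
```

```bash
python3 -m creep '[0,0,0,0.3, 0,0,0,0.3, 0,0,0,0.3]'
python3 -c "
from h import *
q=ctrl.get_state();print(q['contact_force'],q['wrist_torque'],R.from_quat(q['tcp_rot']).as_matrix()[:2,0])"
python3 -m creep '[0,0,0,-0.4, 0,0,-0.04,-0.5, 0,0,-0.08,-0.5, 0,0,-0.12,-0.5, 0,0,-0.16,-0.5, 0,0,-0.16,-0.5]'
python3 -c "
from h import *
q=ctrl.get_state();print(q['contact_force'],q['wrist_torque'],R.from_quat(q['tcp_rot']).as_matrix()[:2,0])"
python3 -m creep '[0,0,-0.04,0, 0,0,-0.06,0, 0,0,-0.06,0]'
python3 - <<'E'
from h import *
q=ctrl.get_state();print(q["contact_force"],q["eef_pos"],q["wrist_torque"])
im=imaging.read_camera("scene");im=im[:,:,::-1];cv2.imwrite("pics/s15.png",cv2.resize(im[180:310,185:315],None,fx=4.5,fy=4.5,interpolation=2))
E
```

```text
time: 15.48
eef_pos: [0.5533, -0.2212, 0.1101]
tcp_rot: [0.873, -0.487, 0.003, -0.0]
contact_force: [2.9, 0.8, 7.1]
opening: 0.242
[2.94793493 0.83395489 7.14823563] [ 0.17930709 -0.4451257   0.6171462 ] [ 0.52531774 -0.85088615]
time: 15.98
eef_pos: [0.5531, -0.2212, 0.1138]
tcp_rot: [0.883, -0.469, 0.003, -0.0]
contact_force: [1.4, 0.6, 6.0]
opening: 0.244
[1.41228572 0.59684841 6.01375855] [ 0.08292027 -0.42037499  0.04998205] [ 0.55934307 -0.82891899]
time: 16.23
eef_pos: [0.553, -0.2212, 0.115]
tcp_rot: [0.883, -0.469, 0.003, -0.001]
contact_force: [2.5, -0.7, 4.8]
opening: 0.246
[ 2.49824757 -0.66990496  4.84842132] [ 0.55304646 -0.22122858  0.11499605] [ 0.02182808 -0.55597251  0.00456189]
```

View pics/s15.png

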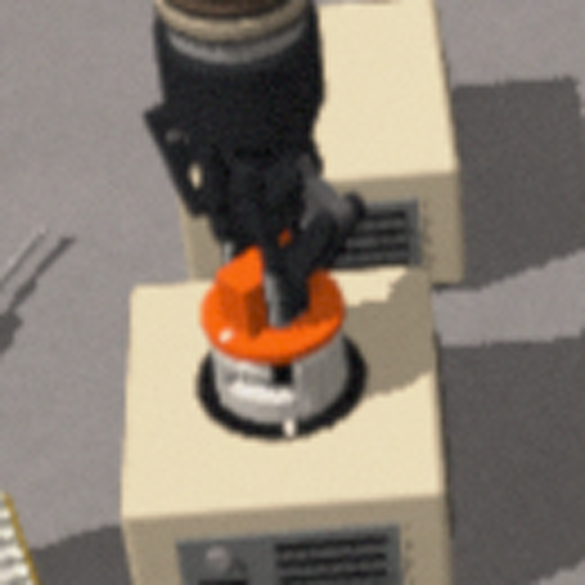

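```bash
python3 -m creep '[0,0,-0.06,0, 0,0,-0.06,0, 0,0,-0.06,0]'
python3 -m creep '[0,0,-0.04,0, 0,0,-0.04,0, 0,0,-0.04,0]'
```

```text
time: 16.53
eef_pos: [0.5524, -0.2211, 0.1158]
tcp_rot: [0.883, -0.469, 0.002, -0.0]
contact_force: [4.4, -0.2, 5.1]
opening: 0.246
time: 16.78
eef_pos: [0.5521, -0.2209, 0.1164]
tcp_rot: [0.883, -0.469, 0.002, -0.0]
contact_force: [5.2, 1.0, 4.0]
opening: 0.246
```

```bash
python3 -m creep '[0,0,0.06,0, 0,0,0.06,-0.5, 0,0,0.06,-1, 0,0,0.06,-1.4, 0,0,0.06,-1.4]'
python3 -c "
from h import *
q=ctrl.get_state();print(q['contact_force'],q['wrist_torque'],R.from_quat(q['tcp_rot']).as_matrix()[:2,0])
im=imaging.read_camera('wrist');cv2.imwrite('pics/w16.png',im[:,:,::-1])
im=imaging.read_camera('scene');im=im[:,:,::-1];cv2.imwrite('pics/s16.png',cv2.resize(im[200:290,200:300],None,fx=6,fy=6,interpolation=2))"
```

```text
time: 17.2
eef_pos: [0.551, -0.2205, 0.1143]
tcp_rot: [0.91, -0.414, 0.0, -0.0]
contact_force: [3.8, -0.7, 4.9]
opening: 0.244
[ 3.77152839 -0.65433687  4.85049886] [ 7.77568662e-02 -7.14922582e-01 -5.65731633e-04] [ 0.65653253 -0.7542975 ]
```

View pics/s16.png

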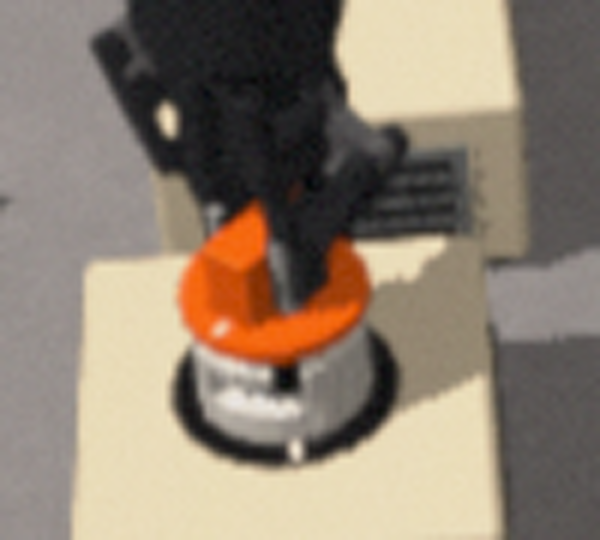

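View pics/w16.png

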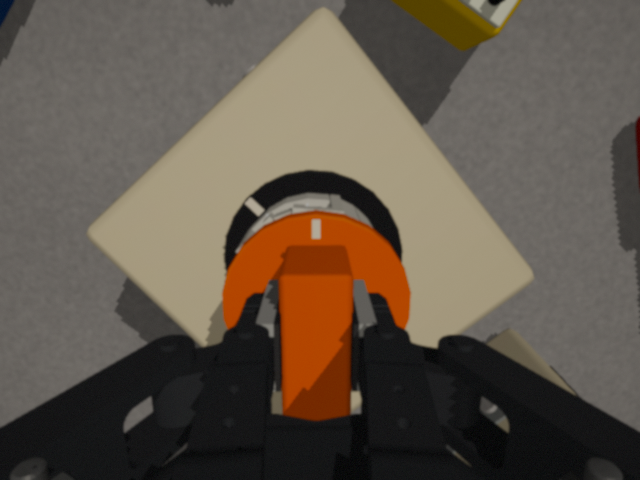

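```bash
python3 -m creep '[0,0,0,0.5, 0.03,0.03,-0.02,0.9, 0.03,0.03,-0.02,0.9, 0.03,0.03,-0.02,0.9]'
python3 -c "
from h import *
q=ctrl.get_state();print(q['contact_force'],q['wrist_torque'],R.from_quat(q['tcp_rot']).as_matrix()[:2,0])"
python3 -m creep '[0,0,0,0, 0,0,0,0, 0,0,0,0, 0,0,0,0, 0,0,0,0, 0,0,0,0]' 110 80
python3 - <<'E'
from h import *
q=ctrl.get_state();print(q["contact_force"],q["eef_pos"],q["wrist_torque"])
im=imaging.read_camera('wrist');cv2.imwrite('pics/w17.png',im[:,:,::-1])
im=imaging.read_camera("scene");im=im[:,:,::-1];cv2.imwrite("pics/s17.png",cv2.resize(im[200:290,200:300],None,fx=6,fy=6,interpolation=2))
E
```

```text
time: 17.63
eef_pos: [0.5509, -0.2209, 0.1146]
tcp_rot: [0.893, -0.45, -0.0, -0.001]
contact_force: [4.2, 2.9, 4.0]
opening: 0.247
[4.21689021 2.85107556 3.97992732] [ 0.42412547 -0.79567324 -0.0311972 ] [ 0.59510562 -0.80364718]
time: 18.13
eef_pos: [0.5497, -0.2212, 0.1135]
tcp_rot: [0.893, -0.45, -0.001, -0.0]
contact_force: [0.5, 0.0, 0.3]
opening: 0.568
[0.51136645 0.02414648 0.29243866] [ 0.54966696 -0.22122682  0.11353182] [-0.05915347  0.04904537  0.05422903]
```

View pics/s17.png

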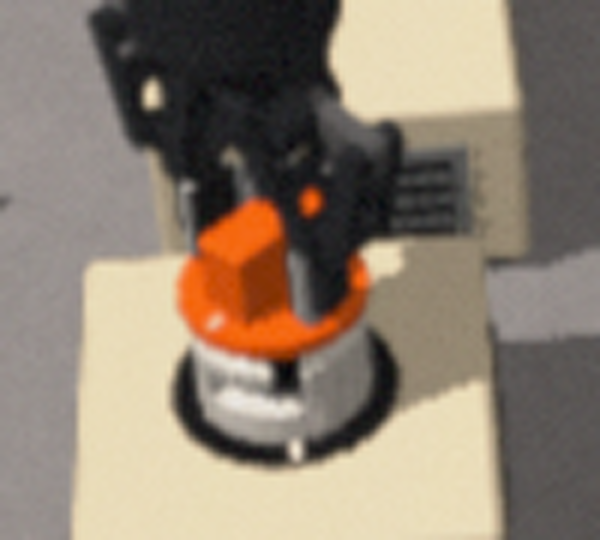

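View pics/w17.png

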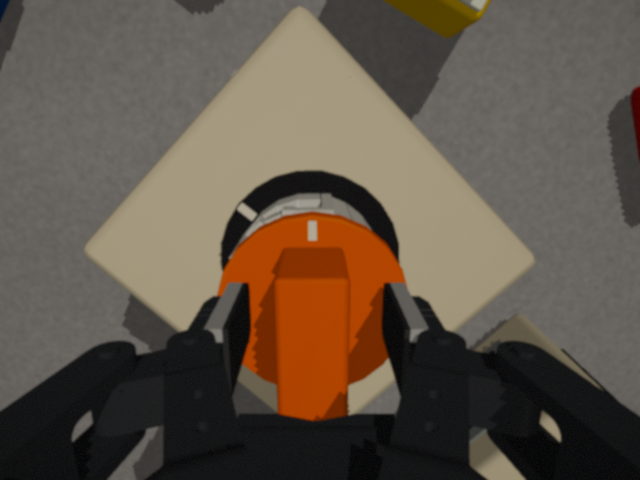

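```bash
python3 -m creep '[0,0,-0.5,0, 0,0,-1,0, 0,0,-2,0, 0,0,-3.5,0, -1,0,-5,0, -2,0,-6,0, -2.5,0,-6,0, -2.5,0,-6,0, -2.5,0,-6,0]' 0
python3 - <<'E'
from h import *
q=ctrl.get_state();print(q["contact_force"],q["eef_pos"])
i=imaging.camera_info("wrist");print(i)
im=imaging.read_camera('wrist');cv2.imwrite('pics/w18.png',im[:,:,::-1])
im=imaging.read_camera("scene");im=im[:,:,::-1];cv2.imwrite("pics/s18.png",cv2.resize(im[200:290,200:300],None,fx=6,fy=6,interpolation=2))
E
```

```text
time: 18.98
eef_pos: [0.5134, -0.1711, 0.2656]
tcp_rot: [0.893, -0.45, 0.001, 0.0]
contact_force: [-0.1, -0.7, -0.6]
opening: 1.004
[-0.07759898 -0.68377773 -0.5902415 ] [ 0.51343936 -0.17110436  0.2655558 ]
{'intrinsics': array([[414.10269562,   0.        , 315.87216911],
       [  0.        , 414.10269562, 230.9868699 ],
       [  0.        ,   0.        ,   1.        ]]), 'origin': array([ 0.5527029 , -0.22474039,  0.44626005]), 'attitude': array([-0.31087993,  0.94118739,  0.12577048, -0.04125235])}
```

View pics/s18.png

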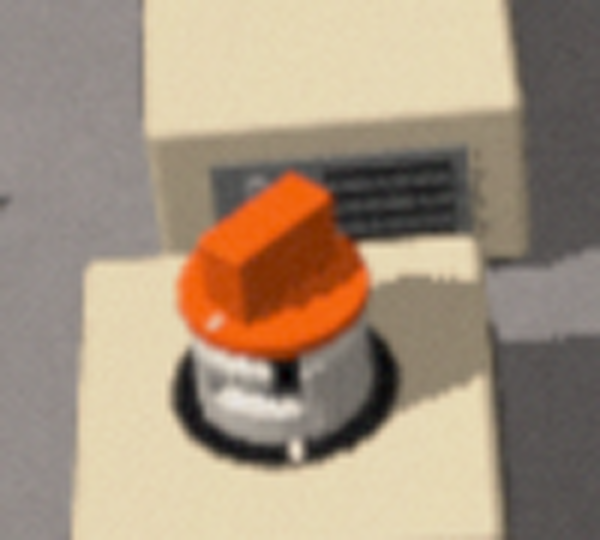

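View pics/w18.png

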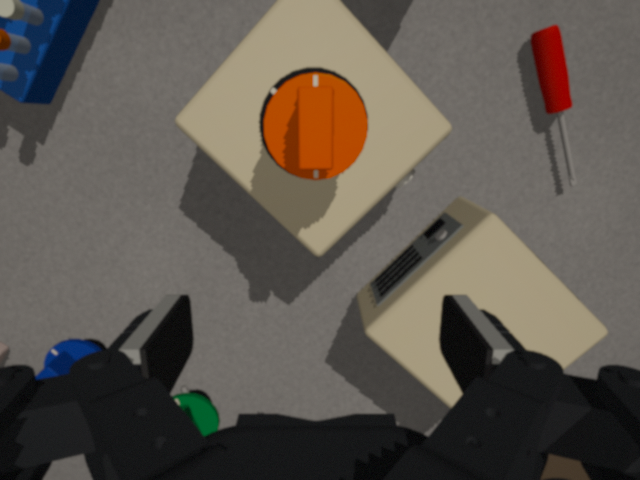

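```bash
python3 - <<'E'
from h import *
s=imaging.camera_info("scene")
def row(f,sc,r0,c0):
    im=cv2.imread(f).astype(int);b,g,r=im[...,0],im[...,1],im[...,2]
    m=(r>150)&(b<90)&(g<130)
    ys,xs=np.nonzero(m); out=[]
    for c in range(241,254): 
        k=int((c+.5-c0)*sc); out.append(np.nonzero(m[:,k])[0].max())
    return (np.array(out).mean()+.5)/sc+r0
for f,sc,r0,c0 in (("s11",4.5,180,185),("s12",4.5,180,185),("s13",4.5,180,185),("s14",4.5,180,185),("s15",4.5,180,185),("s16",6,200,200),("s17",6,200,200),("s18",6,200,200)):
    print(f,row(f"pics/{f}.png",sc,r0,c0))
# px/mm vertical
print(proj(s,[[.589,-.22,.14],[.589,-.22,.15]]))
# model of disc bottom edge mean for cap z with ring 
E
```

```text
s11 253.68376068376068
s12 257.3247863247863
s13 261.29059829059827
s14 261.44444444444446
s15 259.7521367521367
s16 259.46794871794873
s17 258.5705128205128
s18 258.5064102564103
[[247.83390334 263.09544829]
 [247.44968295 259.83118799]]
```

```bash
cat > fit.py <<'E'
from h import *
from scipy.optimize import minimize
th=np.linspace(0,2*np.pi,60)
disc=np.r_[np.c_[36*np.cos(th),36*np.sin(th),0*th+32],np.c_[36*np.cos(th),36*np.sin(th),0*th+40]]/1000
bar=np.array([[x,y,z] for x in(-25,25) for y in(-11,11) for z in(40,72)])/1000
S=8
def model(info,p,box):
    T=R.from_rotvec([p[4],p[5],0])*R.from_euler("z",p[3]); o=np.zeros(((box[3]-box[1])*S,(box[2]-box[0])*S),np.uint8)
    for pts in(disc,bar):
        uv=(proj(info,T.apply(pts)+p[:3])+.5-[box[0],box[1]])*S
        cv2.fillConvexPoly(o,cv2.convexHull(np.round(uv).astype(np.int32)),255)
    return cv2.resize(o,None,fx=1/S,fy=1/S,interpolation=cv2.INTER_AREA)/255.
def mask(im,box):
    a=im[box[1]:box[3],box[0]:box[2]].astype(float); # RGB; orange-ness = saturation
    s=(a.max(2)-a.min(2))/(a.max(2)+1); h=cv2.cvtColor(im[box[1]:box[3],box[0]:box[2]],cv2.COLOR_RGB2HSV)[...,0]
    return np.clip((s-.3)/(.55),0,1)*(h<16)
def fit(views,p0,free):
    def f(d):
        p=np.array(p0,float);p[free]+=d*np.array([1e-3,1e-3,1e-3,.02,.02,.02])[free]
        return sum(((model(i,p,b)-m)**2).sum() for i,m,b in views)
    best=None
    for k in range(3):
        r=minimize(f,(best.x if best is not None else np.zeros(len(free))),method="Nelder-Mead",options=dict(maxiter=600,initial_simplex=None if best is not None else np.r_[[np.zeros(len(free))],2*np.eye(len(free))]))
        best=r
    p=np.array(p0,float);p[free]+=r.x*np.array([1e-3,1e-3,1e-3,.02,.02,.02])[free]
    return p,r.fun
E
python3 - <<'E'
from fit import *
s,t=imaging.camera_info("scene"),imaging.camera_info("top")
rd=lambda f:np.ascontiguousarray(cv2.imread(f)[:,:,::-1])
bs=(405,210,460,260);bt=(170,248,216,298)
im=rd("pics/scene0.png");it=rd("pics/top0.png")
print("bench s",fit([(s,mask(im,bs),bs)],[.489,.272,0,1.09,0,0],[0,1,3,4,5]))
print("bench s z",fit([(s,mask(im,bs),bs)],[.489,.272,0,1.09,0,0],[0,1,2,3]))
print("bench st",fit([(s,mask(im,bs),bs),(t,mask(it,bt),bt)],[.489,.272,0,1.09,0,0],[0,1,2,3,4,5]))
n=imaging.read_camera("scene");cv2.imwrite("pics/scene19.png",n[:,:,::-1])
b=(222,215,272,268)
for z in(.110,.113,.116,.119): print("port z",z,fit([(s,mask(n,b),b)],[.552,-.22,z,-.93,0,0],[0,1,3,4,5]))
print(fit([(s,mask(n,b),b)],[.552,-.22,.113,-.93,0,0],[0,1,2,3]))
E
```

```text
bench s (array([4.89962527e-01, 2.73671841e-01, 0.00000000e+00, 1.08918613e+00,
       1.62274030e-03, 3.27990182e-04]), np.float64(14.631717588056318))
bench s z (array([ 4.89359753e-01,  2.74407303e-01, -5.83116575e-04,  1.09985262e+00,
        0.00000000e+00,  0.00000000e+00]), np.float64(14.317878527964673))
bench st (array([ 0.49084493,  0.27233772,  0.00116881,  1.10191676, -0.01291477,
        0.00462886]), np.float64(20.58039983795178))
port z 0.11 (array([ 0.54865485, -0.21702662,  0.11      , -0.88509369,  0.03140087,
       -0.1089752 ]), np.float64(19.805422187536237))
port z 0.113 (array([ 0.55052401, -0.21799373,  0.113     , -0.86534323,  0.01086118,
       -0.08541138]), np.float64(18.661547777171023))
port z 0.116 (array([ 0.55208557, -0.21885439,  0.116     , -0.90521704,  0.00399078,
       -0.05935651]), np.float64(19.45437915068794))
port z 0.119 (array([ 0.55300298, -0.21938214,  0.119     , -0.91681194, -0.00587472,
       -0.01802851]), np.float64(23.433737816248506))
(array([ 0.54714516, -0.21875124,  0.11452063, -0.87955197,  0.        ,
        0.        ]), np.float64(20.323635850778054))
```

```bash
python3 -m creep '[-1,0,-0.5,0, -2,0,-0.5,0, -3.5,0,-1,0, -5,0,-1,0, -6.5,0,-1,0, -6.5,0,-1,0, -6.5,0,-1,0, -6.5,0,-1,0]'
cat > chk.py <<'E'
from fit import *
import sys
k=sys.argv[1]
w=imaging.camera_info("wrist")
I={c:np.ascontiguousarray(imaging.read_camera(c)) for c in("wrist","top","scene")}
C={c:imaging.camera_info(c) for c in I};C["wrist"]=w
for c in I: cv2.imwrite(f"pics/{c}{k}.png",I[c][:,:,::-1])
V={}
for c in I:
    uv=proj(C[c],np.array([.552,-.22,.16])); r={"wrist":90,"top":30,"scene":30}[c]
    b=[int(max(0,uv[0]-r)),int(max(0,uv[1]-r)),int(min(640,uv[0]+r)),int(min(480,uv[1]+r))]
    V[c]=(C[c],mask(I[c],b),b); print(c,b,V[c][1].sum())
p0=[.552,-.219,.114,-.9,0,-.04]
for vs in (("scene",),("top",),("wrist",),("scene","top"),("scene","wrist"),("scene","top","wrist")):
    if any(V[c][1].sum()<300 for c in vs): continue
    p,f=fit([V[c] for c in vs],p0,[0,1,2,3,4,5]);print(vs,np.round(p,4),round(f,1))
E
python3 chk.py 20
```

```text
time: 19.8
eef_pos: [0.417, -0.0412, 0.289]
tcp_rot: [0.893, -0.45, -0.001, 0.0]
contact_force: [0.4, 0.4, 0.4]
opening: 1.002
wrist [221, 0, 401, -55] 0.42965367965367973
top [360, 207, 420, 267] 758.6319013155182
scene [214, 215, 274, 275] 689.142505070583
('scene',) [ 0.5514 -0.2182  0.1149 -0.8865  0.0055 -0.0702] 19.3
('top',) [ 0.5511 -0.219   0.1197 -0.9031 -0.0094 -0.0423] 21.3
('scene', 'top') [ 0.5517 -0.2192  0.116  -0.8817 -0.0053 -0.0507] 41.3
```

```bash
python3 - <<'E'
import cv2,numpy as np
a=cv2.imread("pics/top20.png")[200:275,350:425];b=cv2.imread("pics/wrist20.png")
cv2.imwrite("pics/c20.png",np.hstack([cv2.resize(a,(450,450)),cv2.resize(b,(350,450))]))
E
```

```text
(no output)
```

View pics/c20.png

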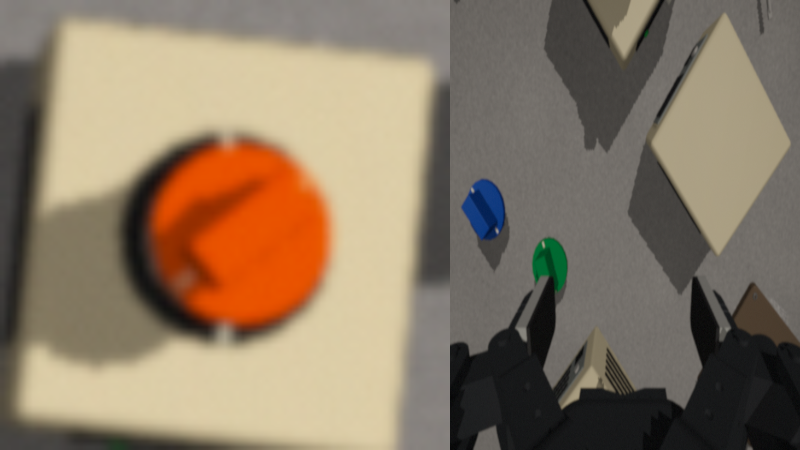

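```bash
cat > f2.py <<'E'
from fit import *
rd=lambda f:np.ascontiguousarray(cv2.imread(f)[:,:,::-1])
w=imaging.camera_info("wrist");w["origin"]=np.array([ 0.5527029 , -0.22474039,  0.44626005]);w["attitude"]=np.array([-0.31087993,  0.94118739,  0.12577048, -0.04125235])
s,t=imaging.camera_info("scene"),imaging.camera_info("top")
im=rd("pics/w18.png");b=(240,50,390,200)
W=(w,mask(im,b),b)
S_=(s,mask(rd("pics/scene20.png"),(214,215,274,275)),(214,215,274,275));T_=(t,mask(rd("pics/top20.png"),(360,207,420,267)),(360,207,420,267))
for n,v in(("w",[W]),("sw",[W,S_]),("all",[W,S_,T_])): print(n,*[np.round(x,4) for x in fit(v,[.552,-.219,.115,-.9,0,-.04],[0,1,2,3,4,5])])
# ring height from base black ring (z .1) and ring: w8
E
python3 f2.py
python3 - <<'E'
import cv2
a=cv2.imread("pics/w18.png")[55:195,245:390];cv2.imwrite("pics/c18.png",cv2.resize(a,None,fx=4,fy=4,interpolation=2))
E
```

```text
w [ 0.5517 -0.219   0.1147 -0.8796  0.0155 -0.0422] 121.8736
sw [ 0.5516 -0.2191  0.115  -0.8858  0.0144 -0.0405] 151.3651
all [ 0.5517 -0.2191  0.1149 -0.8783  0.012  -0.0436] 174.187
```

View pics/c18.png

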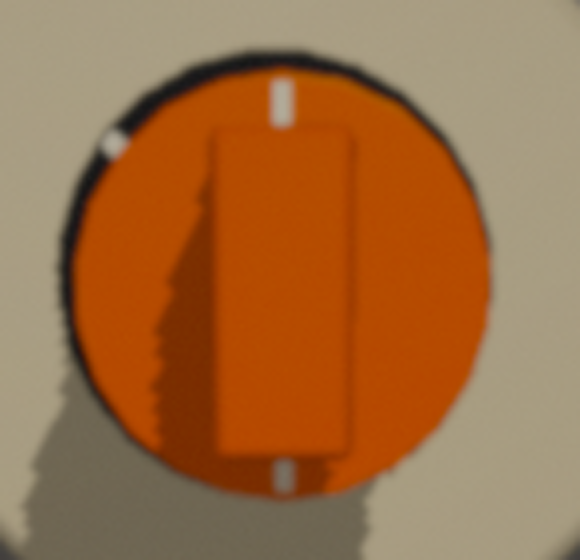

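```bash
python3 -m creep '[1.5,0,0,-0.64, 3,0,0.5,-0.64, 4.5,-0.05,1,-0.64, 6,-0.09,1.5,-0.64, 7.5,-0.09,2,-0.64, 8.5,-0.09,2.8,-0.64, 8.93,-0.09,3.2,-0.64, 8.93,-0.09,3.2,-0.64, 8.93,-0.09,3.2,-0.64, 8.93,-0.09,3.2,-0.64]' 110 80
python3 - <<'E'
from h import *
e=ctrl.get_state();i=imaging.camera_info("wrist");im=imaging.read_camera('wrist');cv2.imwrite('pics/w21.png',im[:,:,::-1])
print(e["eef_pos"],totool(np.array([.5517,-.2191,.117])-e["eef_pos"]))
E
```

```text
time: 20.78
eef_pos: [0.5514, -0.2189, 0.2101]
tcp_rot: [0.905, -0.425, 0.0, -0.0]
contact_force: [-0.3, 0.8, 0.2]
opening: 0.568
[ 0.55142271 -0.21889509  0.21010465] [ 8.65156043e-03 -1.15244888e-03  3.72420143e+00]
```

View pics/w21.png

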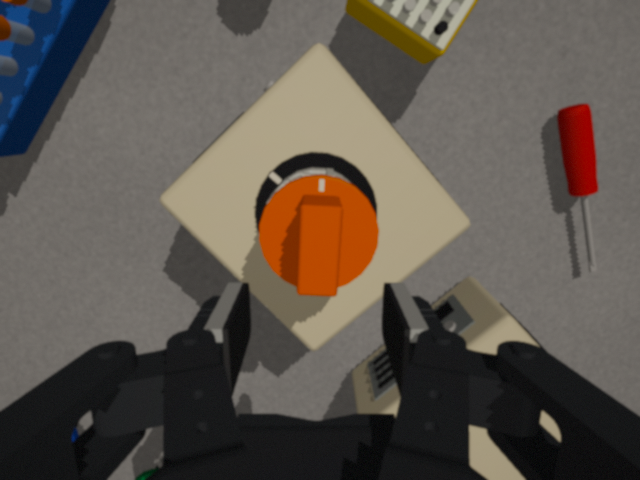

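```bash
python3 -m creep '[0,0,1,0, 0,0,2,0, 0,0,3,0, 0,0,3.55,0, 0,0,3.55,0, 0,0,3.55,0]'
python3 -m creep '[0,0,0,0, 0,0,0,0, 0,0,0,0, 0,0,0,0, 0,0,0,0, 0,0,0,0]' 255 60
python3 -c "
from h import *
q=ctrl.get_state();print(q['contact_force'],q['wrist_torque'],R.from_quat(q['tcp_rot']).as_matrix()[:2,0])"
python3 -m creep '[0,0,0,-0.5, 0,0,0,-1, 0,0,0,-1, 0,0,0,-1]'
python3 -c "
from h import *
q=ctrl.get_state();print(q['contact_force'],q['wrist_torque'],R.from_quat(q['tcp_rot']).as_matrix()[:2,0])"
```

```text
time: 21.33
eef_pos: [0.5514, -0.2184, 0.1216]
tcp_rot: [0.905, -0.425, 0.0, 0.0]
contact_force: [1.0, 0.1, 0.9]
opening: 0.565
time: 21.83
eef_pos: [0.5525, -0.2198, 0.1227]
tcp_rot: [0.905, -0.425, 0.002, 0.0]
contact_force: [-0.1, -1.4, 5.0]
opening: 0.245
[-0.05617525 -1.4333994   4.98535979] [-0.25713551 -0.10729329 -0.01222363] [ 0.63899198 -0.76920366]
time: 22.17
eef_pos: [0.5526, -0.2193, 0.1216]
tcp_rot: [0.923, -0.386, 0.002, -0.0]
contact_force: [2.7, -1.3, 2.4]
opening: 0.246
[ 2.72083354 -1.33022966  2.40609126] [-0.23461791 -0.62415526 -0.01205875] [ 0.70273626 -0.71144358]
```

```bash
python3 - <<'E'
from h import *
im=imaging.read_camera('wrist');cv2.imwrite('pics/w22.png',im[:,:,::-1])
im=imaging.read_camera("scene");im=im[:,:,::-1];cv2.imwrite("pics/scene22.png",im);cv2.imwrite("pics/s22.png",cv2.resize(im[225:290,210:290],None,fx=9,fy=9,interpolation=2))
E
```

```text
(no output)
```

View pics/s22.png

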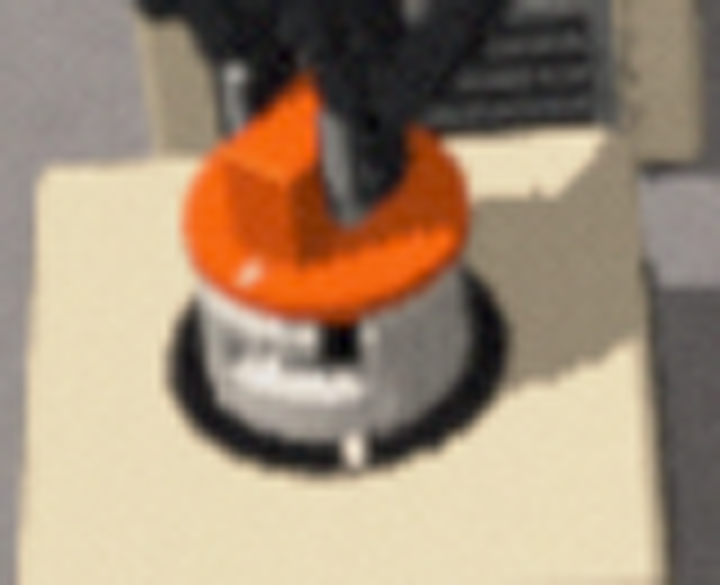

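View pics/w22.png

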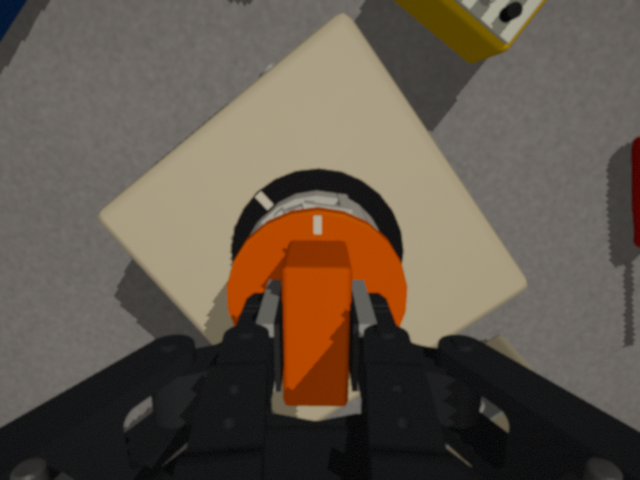

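The anticlockwise test turned freely and the cap sits tilted, so I can't trust the lock. I'll reseat it by pressing it level against the ring, turning it to the stop and releasing.

```bash
python3 -m creep '[0,0,0.1,0, 0,0,0.2,0, 0,0,0.2,0, 0,0,0.2,0]'
python3 -m creep '[0,0,0.1,0, 0,0,0.16,0, 0,0,0.16,0, 0,0,0.16,0]'
python3 -c "
from h import *
q=ctrl.get_state();print(q['contact_force'],q['wrist_torque'],R.from_quat(q['tcp_rot']).as_matrix()[:2,0])
im=imaging.read_camera('scene');im=im[:,:,::-1];cv2.imwrite('pics/s23.png',cv2.resize(im[225:290,210:290],None,fx=9,fy=9,interpolation=2))"
```

```text
time: 22.6
eef_pos: [0.5526, -0.2193, 0.1177]
tcp_rot: [0.923, -0.385, 0.002, 0.0]
contact_force: [1.5, -1.7, 7.9]
opening: 0.243
time: 22.93
eef_pos: [0.5527, -0.2194, 0.1157]
tcp_rot: [0.923, -0.385, 0.002, 0.0]
contact_force: [-2.1, -0.5, 14.5]
opening: 0.237
[-2.14391954 -0.5162303  14.45734532] [0.2754564  0.08815912 0.02190471] [ 0.70346165 -0.71072698]
```

View pics/s23.png

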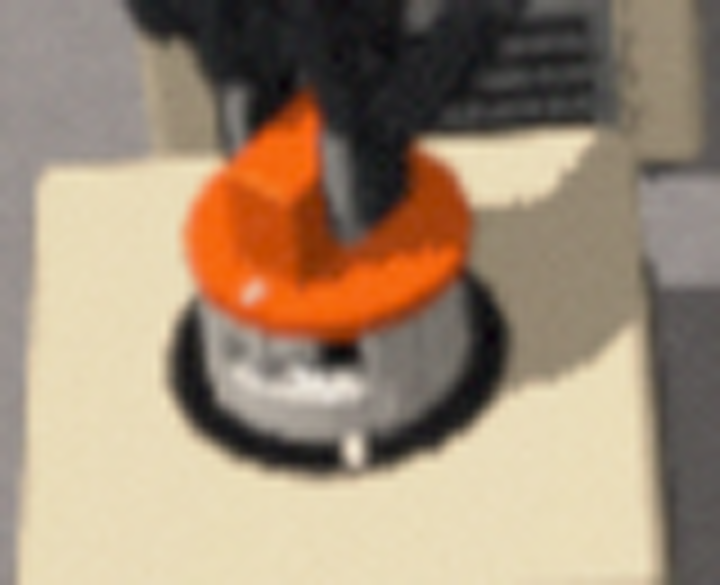

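```bash
python3 -m creep '[0,0,-0.05,0, 0,0,-0.05,1, 0,0,-0.05,1.8, 0,0,-0.05,1.8, 0,0,-0.05,1.8]'
python3 -c "
from h import *
q=ctrl.get_state();print(q['contact_force'],q['wrist_torque'],R.from_quat(q['tcp_rot']).as_matrix()[:2,0])"
python3 -m creep '[0,0,0,0.4, 0,0,0,0.7, 0,0,0,0.7, 0,0,0,0.7]'
python3 -c "
from h import *
q=ctrl.get_state();print(q['contact_force'],q['wrist_torque'],R.from_quat(q['tcp_rot']).as_matrix()[:2,0])"
```

```text
time: 23.4
eef_pos: [0.5524, -0.2194, 0.1158]
tcp_rot: [0.89, -0.456, 0.001, 0.0]
contact_force: [0.2, -0.2, 10.3]
opening: 0.242
[ 0.24327656 -0.21401585 10.29101025] [ 0.06349202 -0.12181554 -0.08509422] [ 0.58335135 -0.81221618]
time: 23.73
eef_pos: [0.5524, -0.2194, 0.1158]
tcp_rot: [0.876, -0.482, 0.001, 0.0]
contact_force: [1.2, 0.0, 11.7]
opening: 0.244
[ 1.15296148  0.01511375 11.69265814] [ 0.01444508 -0.2069201   0.49794371] [ 0.53523122 -0.84470071]
```

```bash
python3 -m creep '[0,0,0,-0.5, 0,0,-0.06,-0.6, 0,0,-0.12,-0.6, 0,0,-0.2,-0.6, 0,0,-0.2,-0.6, 0,0,-0.2,-0.6]'
python3 -c "
from h import *
q=ctrl.get_state();print(q['contact_force'],q['wrist_torque'],R.from_quat(q['tcp_rot']).as_matrix()[:2,0])"
python3 -m creep '[0,0,-0.05,0, 0,0,-0.05,0, 0,0,-0.05,0]'
python3 -m creep '[0,0,-0.05,0, 0,0,-0.05,0, 0,0,-0.05,0]'
python3 -c "
from h import *
q=ctrl.get_state();print(q['contact_force'],q['wrist_torque'])"
```

```text
time: 24.23
eef_pos: [0.5524, -0.2193, 0.1198]
tcp_rot: [0.888, -0.46, 0.002, 0.0]
contact_force: [1.6, -1.0, 6.0]
opening: 0.247
[ 1.57389304 -1.03079807  6.03801774] [-0.10911153 -0.45276318 -0.03321748] [ 0.57639889 -0.8171638 ]
time: 24.48
eef_pos: [0.5524, -0.2193, 0.1208]
tcp_rot: [0.888, -0.46, 0.001, 0.0]
contact_force: [2.1, -1.3, 7.1]
opening: 0.237
time: 24.73
eef_pos: [0.5524, -0.2193, 0.1218]
tcp_rot: [0.888, -0.46, 0.001, 0.0]
contact_force: [2.3, -1.3, 5.5]
opening: 0.249
[ 2.32455441 -1.27289022  5.51092021] [-0.13690757 -0.54263465 -0.05038203]
```

```bash
python3 -m creep '[0,0,-0.08,0, 0,0,-0.08,0, 0,0,-0.08,0, 0,0,-0.08,0]'
python3 -m creep '[0,0,0,-0.5, 0,0,0,-1, 0,0,0,-1.3, 0,0,0,-1.3, 0,0,0,-1.3]'
python3 -c "
from h import *
q=ctrl.get_state();print(q['contact_force'],q['wrist_torque'],R.from_quat(q['tcp_rot']).as_matrix()[:2,0])
im=imaging.read_camera('scene');im=im[:,:,::-1];cv2.imwrite('pics/s24.png',cv2.resize(im[225:290,210:290],None,fx=9,fy=9,interpolation=2))"
```

```text
time: 25.07
eef_pos: [0.5522, -0.2192, 0.1233]
tcp_rot: [0.888, -0.46, 0.001, -0.0]
contact_force: [4.3, -0.4, 5.2]
opening: 0.247
time: 25.48
eef_pos: [0.5521, -0.2191, 0.1231]
tcp_rot: [0.912, -0.409, 0.001, -0.0]
contact_force: [5.7, -2.4, 5.2]
opening: 0.241
[ 5.69846228 -2.38558987  5.21088269] [-0.31550443 -0.96903975  0.00563447] [ 0.66497557 -0.74686249]
```

View pics/s24.png

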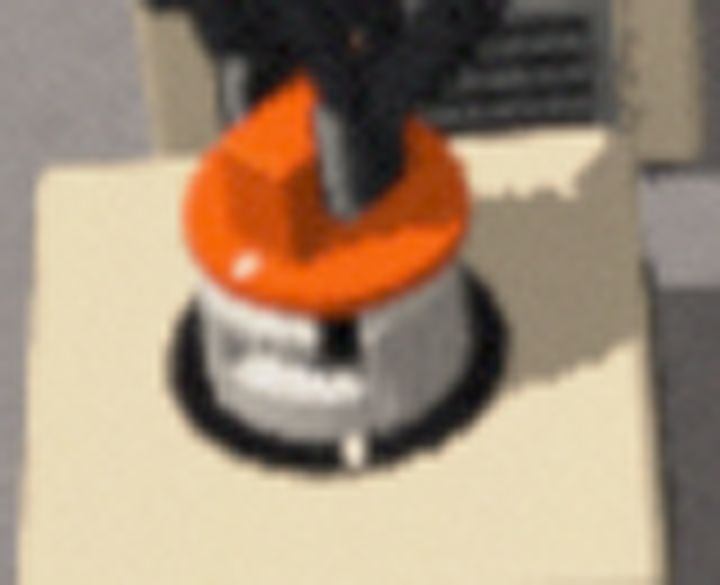

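```bash
python3 -m creep '[0.03,-0.02,0,0.5, 0.068,-0.046,0,1, 0.068,-0.046,0,1, 0.068,-0.046,0,1]'
python3 -c "
from h import *
q=ctrl.get_state();print(q['contact_force'],q['wrist_torque'],R.from_quat(q['tcp_rot']).as_matrix()[:2,0])"
```

```text
time: 25.87
eef_pos: [0.5521, -0.2192, 0.1223]
tcp_rot: [0.894, -0.448, -0.002, 0.001]
contact_force: [1.5, -2.3, 5.7]
opening: 0.24
[ 1.49274558 -2.34217423  5.69445191] [-0.33716464 -0.2302373  -0.05927365] [ 0.59772363 -0.80169841]
```

```bash
python3 -m creep '[0.03,0,0,0, 0.056,-0.01,0,0, 0.056,-0.01,0,0, 0.056,-0.01,0,0]'
python3 -c "
from h import *
q=ctrl.get_state();print(q['contact_force'],q['wrist_torque'])"
python3 -m creep '[0,0,-0.04,0, 0,0,-0.04,0, 0,0,-0.04,0]'
python3 -c "
from h import *
q=ctrl.get_state();print(q['contact_force'],q['wrist_torque'])"
python3 -m creep '[0,0,0,-0.5, 0,0,0,-1, 0,0,0,-1.5, 0,0,0,-2, 0,0,0,-2]'
python3 -c "
from h import *
q=ctrl.get_state();print(q['contact_force'],q['wrist_torque'],R.from_quat(q['tcp_rot']).as_matrix()[:2,0])"
```

```text
time: 26.2
eef_pos: [0.5522, -0.2194, 0.1218]
tcp_rot: [0.894, -0.448, -0.003, 0.0]
contact_force: [-0.9, 0.2, 5.6]
opening: 0.246
[-0.92064764  0.18045799  5.61311138] [-0.02716168  0.07279072 -0.03274043]
time: 26.45
eef_pos: [0.5522, -0.2194, 0.1226]
tcp_rot: [0.894, -0.448, -0.003, 0.0]
contact_force: [-1.1, 0.3, 5.3]
opening: 0.245
[-1.14425993  0.2738252   5.32830101] [-0.00995679  0.23043416 -0.01483381]
time: 26.87
eef_pos: [0.5528, -0.2191, 0.1212]
tcp_rot: [0.93, -0.369, -0.002, -0.001]
contact_force: [1.1, -0.3, -1.6]
opening: 0.242
[ 1.12000863 -0.30510482 -1.57420516] [-0.03720429 -0.51480606 -0.07199644] [ 0.72817289 -0.68537726]
```

Turned 40° from the slot, the roof holds the cap down (Fz −1.6 N) and it drops 1.4 mm. Before that turn it stood higher, in the pockets. I'll turn it back to the stop, keep it upright and let it rise.

```bash
python3 -m creep '[0,0,0.1,0, 0,0,0.16,0, 0,0,0.16,1, 0,0,0.16,2, 0,0,0.16,2.8, 0,0,0.16,2.8, 0,0,0.16,2.8]'
python3 -c "
from h import *
q=ctrl.get_state();print(q['contact_force'],q['wrist_torque'],R.from_quat(q['tcp_rot']).as_matrix()[:2,0])"
python3 -m creep '[0,0,0,-0.4, 0,0,-0.08,-0.6, 0,0,-0.16,-0.6, 0,0,-0.2,-0.6, 0,0,-0.2,-0.6, 0,0,-0.2,-0.6]'
python3 -c "
from h import *
q=ctrl.get_state();print(q['contact_force'],q['wrist_torque'],R.from_quat(q['tcp_rot']).as_matrix()[:2,0])"
python3 -m creep '[0,0,-0.04,0, 0,0,-0.06,0, 0,0,-0.06,0]'
python3 -c "
from h import *
q=ctrl.get_state();print(q['contact_force'],q['wrist_torque'])"
```

```text
time: 27.45
eef_pos: [0.5531, -0.2202, 0.1203]
tcp_rot: [0.878, -0.479, -0.002, 0.001]
contact_force: [-2.5, -0.3, 7.3]
opening: 0.246
[-2.49020933 -0.26850736  7.28713072] [0.05248152 0.40515072 0.28839937] [ 0.54160507 -0.84062994]
time: 27.95
eef_pos: [0.5534, -0.2202, 0.1237]
tcp_rot: [0.89, -0.456, -0.001, 0.0]
contact_force: [-1.0, -1.2, -0.3]
opening: 0.242
[-1.02649644 -1.20200203 -0.33043553] [-0.33551064  0.06597328  0.01831854] [ 0.58381109 -0.81188754]
time: 28.2
eef_pos: [0.5533, -0.2201, 0.1239]
tcp_rot: [0.89, -0.456, -0.001, 0.0]
contact_force: [1.1, -3.0, -9.3]
opening: 0.246
[ 1.05421094 -2.9940186  -9.28974134] [-0.699381   -0.45404667  0.03522159]
```

Now there is a clear hard stop: pulling up 1.5 mm takes Fz to −9 N, and the axis is at (0.5533, −0.2201). I'll relax the pull and release.

```bash
python3 -m creep '[0,0,0.06,0, 0,0,0.08,0, 0,0,0.08,0, 0,0,0.08,0]'
python3 -m creep '[0,0,0,0, 0,0,0,0, 0,0,0,0, 0,0,0,0, 0,0,0,0]' 110
python3 -m creep '[0,0,-0.5,0, 0,0,-1,0, 0,0,-2,0, 0,0,-3.5,0, -1,0,-5,0, -2,0,-6,0, -2.5,0,-6,0, -2.5,0,-6,0, -2.5,0,-6,0, -2.5,0,-6,0]' 0
python3 chk.py 30
```

```text
time: 28.53
eef_pos: [0.5535, -0.2201, 0.1238]
tcp_rot: [0.89, -0.456, -0.001, 0.0]
contact_force: [-3.1, -1.5, -4.2]
opening: 0.243
time: 28.95
eef_pos: [0.5551, -0.2203, 0.1251]
tcp_rot: [0.89, -0.456, 0.001, -0.0]
contact_force: [-0.6, -0.0, -0.1]
opening: 0.572
time: 29.78
eef_pos: [0.5176, -0.1697, 0.2731]
tcp_rot: [0.89, -0.456, -0.001, 0.0]
contact_force: [-1.2, -0.9, -0.5]
opening: 1.002
wrist [227, 36, 407, 216] 8503.791109328955
top [360, 207, 420, 267] 358.8214011194048
scene [214, 215, 274, 275] 688.9950812754718
('scene',) [ 0.5523 -0.2184  0.1148 -0.8879 -0.0055 -0.0551] 19.0
('top',) [ 0.5543 -0.3089  0.0242 -0.1911  1.2043  0.6672] 59.4
('wrist',) [ 0.5523 -0.2192  0.1149 -0.9105  0.0029 -0.0145] 112.2
('scene', 'top') [ 0.5537 -0.2186  0.1147 -0.8844 -0.0097 -0.0646] 572.2
('scene', 'wrist') [ 0.5533 -0.2195  0.1159 -0.9207 -0.0067 -0.0416] 131.9
('scene', 'top', 'wrist') [ 0.5532 -0.2189  0.1158 -0.9221  0.0102 -0.0397] 688.8
```

```bash
python3 - <<'E'
import cv2,numpy as np
a=cv2.imread("pics/scene30.png")[215:275,205:285];b=cv2.imread("pics/wrist30.png")
cv2.imwrite("pics/c30.png",np.hstack([cv2.resize(a,(440,330)),cv2.resize(b,(360,330))]))
E
```

```text
(no output)
```

View pics/c30.png

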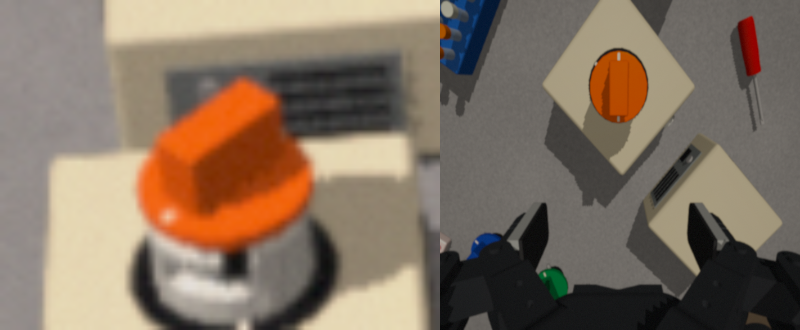

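```bash
python3 -c "
from plant import ctrl
print(ctrl.sign_off(), ctrl.get_state()['time'])"
```

```text
the job is handed in; nothing more can be done
the job is handed in; nothing more can be done
```

I fitted the orange cap into the port of the farthest illuminator, the only one that shows a ring. I pushed it down, twisted it clockwise to the stop, let it spring up and released it. I handed the job in at about 30 s of the 58 s. The hand-in reports no verdict.

**First tries:** The first grasp closed on nothing, because the real fingertips sit about 38 mm higher than the TCP position the robot reports. After the first twist the cap stood tilted and could be turned back, so I gripped it again and reseated it. The second time it stood upright.

**Last checks that agreed:**
- **Lock:** I felt a firm end stop in the twist. Pulling up then met a hard stop, about −9 N, which means the pins were against the pocket roofs.
- **Angle:** after release, the camera fit put the cap about 49° from the slots. The pockets are at 50°.
- **Robot clear:** the arm had retreated and was touching nothing. I moved nothing else on purpose.

**Less certain:**
- **Height:** the cap's origin came out at about 0.115 to 0.116 m. That is about 24 mm below the ring face if the face is at 0.14 m, but I only know the face to within about 2 to 3 mm. The lock therefore rests mainly on the forces I felt.
- **Tilt:** the camera fits disagreed, giving between 0.015 and 0.055 rad (limit 0.12). I left out the top view because the arm blocked it.

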